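# Restock the tea rack to its mark and pack the stores away

### The job

Restock the tea table: pile tea tins flat and square in the wire rack, thick and slim ones as they come out right, until the top of the pile meets the red mark, no higher and no lower. Clear up as well: pack every spare tin, lying flat, and both sugar jars and the canister, upright, into the wooden crate, each right down inside it (tins may lie on one another). Leave the white cup and the creamer jar with the orange lid where they stand.

Things in the scene. Friction and masses are not known exactly. Their poses are not given: they have to be found in the camera images.
- rack: the tea-tin rack, dark steel, fixed to the table. A plate 130 mm (x) by 90 mm (y), 6 mm thick, on which one pile of tins lies flat with their long sides along x, between two upright wire hoops whose inner faces stand 51 mm either side of the centre along x: the tall one (96 mm, with the red mark) at +x, the low one (43 mm) at -x. The y sides are open. Origin at the centre of the plate's underside, so the pile's floor is at z = 6 mm
- mark (a point): the fill mark on the rack: the middle of the red tape band (6 mm high, level) across the tall hoop's wires, 72 mm above the rack's floor. That is exactly three thick tins, or two slim ones for each thick one that is missing
- crate: the open store crate, light wood, fixed: outside 186 mm (x) by 212 mm (y) by 66 mm high, walls and floor 6 mm thick, inside 174 by 200 mm by 60 mm deep. Origin at the centre of its underside, so its inner floor is at z = 6 mm. All the jars, the canister and every spare tin fit: for instance the jars and the canister in a row along one 200 mm side and the spare tins in a flat pile beside them
- thick1: a flat closed tea tin, dark green with a cream label, a rigid plate 90 mm (x) by 60 mm (y) by 24 mm thick (z), 80 g, lying flat. Origin at its centre. Either way round and either face up is the same. It may be absent (None)
- thick2: a flat closed tea tin, dark green with a cream label, a rigid plate 90 mm (x) by 60 mm (y) by 24 mm thick (z), 80 g, lying flat. Origin at its centre. Either way round and either face up is the same. It may be absent (None)
- thick3: a flat closed tea tin, dark green with a cream label, a rigid plate 90 mm (x) by 60 mm (y) by 24 mm thick (z), 80 g, lying flat. Origin at its centre. Either way round and either face up is the same. It may be absent (None)
- slim1: a flat closed tea tin, orange with a cream label, a rigid plate 90 mm (x) by 60 mm (y) by 12 mm thick (z), 45 g, lying flat. Origin at its centre. Either way round and either face up is the same. It may be absent (None)
- slim2: a flat closed tea tin, orange with a cream label, a rigid plate 90 mm (x) by 60 mm (y) by 12 mm thick (z), 45 g, lying flat. Origin at its centre. Either way round and either face up is the same. It may be absent (None)
- slim3: a flat closed tea tin, orange with a cream label, a rigid plate 90 mm (x) by 60 mm (y) by 12 mm thick (z), 45 g, lying flat. Origin at its centre. Either way round and either face up is the same. It may be absent (None)
- slim4: a flat closed tea tin, orange with a cream label, a rigid plate 90 mm (x) by 60 mm (y) by 12 mm thick (z), 45 g, lying flat. Origin at its centre. Either way round and either face up is the same. It may be absent (None)
- jar1: a round glass jar with a cork stopper, standing upright: glass 58 mm across and 62 mm high, then a cork 36 mm across and 20 mm high (top at 82 mm) by which it can be taken. White sugar inside. About 130 to 250 g. Origin at the centre of its underside, z up
- jar2: a round glass jar with a cork stopper, standing upright: glass 58 mm across and 62 mm high, then a cork 36 mm across and 20 mm high (top at 82 mm) by which it can be taken. Brown sugar inside. About 130 to 250 g. Origin at the centre of its underside, z up
- canister: a square blue ceramic canister, upright: 64 mm by 64 mm (x, y) and 62 mm high, with a white lid rim (up to 66 mm across) and a round wooden knob on top 28 mm across and 20 mm high (top at 82 mm) by which it can be taken. 200 to 350 g. Origin at the centre of its underside, z up
- cup: bystander: small white cup, 62 mm across and 55 mm high, with a handle on its +y side. Origin at the centre of its underside
- creamer: bystander: jar with an orange lid, 60 mm across and 75 mm high. Origin at the centre of its underside

How it is judged (in metres and radians):
At the end, for the whole second after the job is handed in: Tins in the rack lie flat, within 12 mm of its centre and 0.2 rad of its x; the pile's top is within 5 mm of the mark. All other tins lie flat in the crate, centres under 56 mm above its underside. Both jars and the canister stand upright on its floor. All at rest (((x of thick1 in the frame of rack between -0.012 and 0.012 m and y of thick1 in the frame of rack between -0.013 and 0.013 m and angle between the z axis of thick1 and the z axis of rack, either way round below 0.1 rad and angle between the x axis of thick1 and the x axis of rack, either way round below 0.2 rad and z of thick1 in the frame of mark below -0.007 m) or (x of thick1 in the frame of crate between -0.06 and 0.06 m and y of thick1 in the frame of crate between -0.073 and 0.073 m and z of thick1 in the frame of crate below 0.056 m and angle between the z axis of thick1 and the z axis of crate, either way round below 0.12 rad)) and linear speed of each of thick1, thick2, thick3, slim1, slim2, slim3, slim4, jar1, jar2, canister below 0.02 m/s and angular speed of each of thick1, thick2, thick3, slim1, slim2, slim3, slim4, jar1, jar2, canister below 0.2 rad/s and ((x of thick2 in the frame of rack between -0.012 and 0.012 m and y of thick2 in the frame of rack between -0.013 and 0.013 m and angle between the z axis of thick2 and the z axis of rack, either way round below 0.1 rad and angle between the x axis of thick2 and the x axis of rack, either way round below 0.2 rad and z of thick2 in the frame of mark below -0.007 m) or (x of thick2 in the frame of crate between -0.06 and 0.06 m and y of thick2 in the frame of crate between -0.073 and 0.073 m and z of thick2 in the frame of crate below 0.056 m and angle between the z axis of thick2 and the z axis of crate, either way round below 0.12 rad)) and ((x of thick3 in the frame of rack between -0.012 and 0.012 m and y of thick3 in the frame of rack between -0.013 and 0.013 m and angle between the z axis of thick3 and the z axis of rack, either way round below 0.1 rad and angle between the x axis of thick3 and the x axis of rack, either way round below 0.2 rad and z of thick3 in the frame of mark below -0.007 m) or (x of thick3 in the frame of crate between -0.06 and 0.06 m and y of thick3 in the frame of crate between -0.073 and 0.073 m and z of thick3 in the frame of crate below 0.056 m and angle between the z axis of thick3 and the z axis of crate, either way round below 0.12 rad)) and ((x of slim1 in the frame of rack between -0.012 and 0.012 m and y of slim1 in the frame of rack between -0.013 and 0.013 m and angle between the z axis of slim1 and the z axis of rack, either way round below 0.1 rad and angle between the x axis of slim1 and the x axis of rack, either way round below 0.2 rad and z of slim1 in the frame of mark below -0.001 m) or (x of slim1 in the frame of crate between -0.06 and 0.06 m and y of slim1 in the frame of crate between -0.073 and 0.073 m and z of slim1 in the frame of crate below 0.056 m and angle between the z axis of slim1 and the z axis of crate, either way round below 0.12 rad)) and ((x of slim2 in the frame of rack between -0.012 and 0.012 m and y of slim2 in the frame of rack between -0.013 and 0.013 m and angle between the z axis of slim2 and the z axis of rack, either way round below 0.1 rad and angle between the x axis of slim2 and the x axis of rack, either way round below 0.2 rad and z of slim2 in the frame of mark below -0.001 m) or (x of slim2 in the frame of crate between -0.06 and 0.06 m and y of slim2 in the frame of crate between -0.073 and 0.073 m and z of slim2 in the frame of crate below 0.056 m and angle between the z axis of slim2 and the z axis of crate, either way round below 0.12 rad)) and ((x of slim3 in the frame of rack between -0.012 and 0.012 m and y of slim3 in the frame of rack between -0.013 and 0.013 m and angle between the z axis of slim3 and the z axis of rack, either way round below 0.1 rad and angle between the x axis of slim3 and the x axis of rack, either way round below 0.2 rad and z of slim3 in the frame of mark below -0.001 m) or (x of slim3 in the frame of crate between -0.06 and 0.06 m and y of slim3 in the frame of crate between -0.073 and 0.073 m and z of slim3 in the frame of crate below 0.056 m and angle between the z axis of slim3 and the z axis of crate, either way round below 0.12 rad)) and ((x of slim4 in the frame of rack between -0.012 and 0.012 m and y of slim4 in the frame of rack between -0.013 and 0.013 m and angle between the z axis of slim4 and the z axis of rack, either way round below 0.1 rad and angle between the x axis of slim4 and the x axis of rack, either way round below 0.2 rad and z of slim4 in the frame of mark below -0.001 m) or (x of slim4 in the frame of crate between -0.06 and 0.06 m and y of slim4 in the frame of crate between -0.073 and 0.073 m and z of slim4 in the frame of crate below 0.056 m and angle between the z axis of slim4 and the z axis of crate, either way round below 0.12 rad)) and ((x of thick1 in the frame of rack between -0.012 and 0.012 m and y of thick1 in the frame of rack between -0.013 and 0.013 m and angle between the z axis of thick1 and the z axis of rack, either way round below 0.1 rad and angle between the x axis of thick1 and the x axis of rack, either way round below 0.2 rad and z of thick1 in the frame of mark above -0.017 m) or (x of thick2 in the frame of rack between -0.012 and 0.012 m and y of thick2 in the frame of rack between -0.013 and 0.013 m and angle between the z axis of thick2 and the z axis of rack, either way round below 0.1 rad and angle between the x axis of thick2 and the x axis of rack, either way round below 0.2 rad and z of thick2 in the frame of mark above -0.017 m) or (x of thick3 in the frame of rack between -0.012 and 0.012 m and y of thick3 in the frame of rack between -0.013 and 0.013 m and angle between the z axis of thick3 and the z axis of rack, either way round below 0.1 rad and angle between the x axis of thick3 and the x axis of rack, either way round below 0.2 rad and z of thick3 in the frame of mark above -0.017 m) or (x of slim1 in the frame of rack between -0.012 and 0.012 m and y of slim1 in the frame of rack between -0.013 and 0.013 m and angle between the z axis of slim1 and the z axis of rack, either way round below 0.1 rad and angle between the x axis of slim1 and the x axis of rack, either way round below 0.2 rad and z of slim1 in the frame of mark above -0.011 m) or (x of slim2 in the frame of rack between -0.012 and 0.012 m and y of slim2 in the frame of rack between -0.013 and 0.013 m and angle between the z axis of slim2 and the z axis of rack, either way round below 0.1 rad and angle between the x axis of slim2 and the x axis of rack, either way round below 0.2 rad and z of slim2 in the frame of mark above -0.011 m) or (x of slim3 in the frame of rack between -0.012 and 0.012 m and y of slim3 in the frame of rack between -0.013 and 0.013 m and angle between the z axis of slim3 and the z axis of rack, either way round below 0.1 rad and angle between the x axis of slim3 and the x axis of rack, either way round below 0.2 rad and z of slim3 in the frame of mark above -0.011 m) or (x of slim4 in the frame of rack between -0.012 and 0.012 m and y of slim4 in the frame of rack between -0.013 and 0.013 m and angle between the z axis of slim4 and the z axis of rack, either way round below 0.1 rad and angle between the x axis of slim4 and the x axis of rack, either way round below 0.2 rad and z of slim4 in the frame of mark above -0.011 m)) and x of jar1 in the frame of crate between -0.061 and 0.061 m and y of jar1 in the frame of crate between -0.074 and 0.074 m and z of each of jar1, jar2, canister in the frame of crate below 0.012 m and angle between each of jar1, jar2, canister's own z axis and vertical below 0.12 rad and x of jar2 in the frame of crate between -0.061 and 0.061 m and y of jar2 in the frame of crate between -0.074 and 0.074 m and x of canister in the frame of crate between -0.058 and 0.058 m and y of canister in the frame of crate between -0.071 and 0.071 m); the robot touches nothing.
It fails at once if the white cup is shoved more than 4 cm or knocked over (distance of cup from where it was at the start of the episode above 0.04 m or angle between cup's own z axis and vertical above 0.6 rad).
It fails at once if the creamer jar is shoved more than 4 cm or knocked over (distance of creamer from where it was at the start of the episode above 0.04 m or angle between creamer's own z axis and vertical above 0.6 rad).
Of thick1, slim1, thick2, slim2, thick3, slim3, slim4 only 5 to 7 are there at a start; the rules pass over those that are not, and their reading is None.
At some moment in a run one of jar1, jar2, canister may be knocked a few centimetres aside while the robot is not near it.
Once in a run the grip may slacken for a moment while it holds something.
It also fails if it takes over 210 s, if anything falls off the work surface, if the arm or the gripper's body presses on something with over 40 N, if the wrist force passes 120 N, or if a joint passes its speed limit or range.

### The arm

A 6-joint arm with a two-finger parallel gripper is mounted at the origin on the work surface. World frame = base frame: x ahead of the robot, y to its left, z up, the work surface at z = 0. Lengths are in mm, angles in rad, forces in N, time in s.
With the tool pointing down it reaches from about 300 to 775 mm from the base axis. Payload 14.6 kg.
Tool frame: the origin (TCP) lies between the finger pads; the fingertips stand 22 mm ahead of it and the grasp point (between the pads) lies 3 mm ahead of it (manip.tcp_to_tips is the distance from the TCP to the fingertips, in mm); y points along the fingers, z is the direction in which the jaws open and shut, and the axes are right-handed (so a half turn about y gives the same grasp; the last joint's range is limited). The gripper opens to 94 mm and grips with 3 to 60 N. Pads are 16 mm wide; open, the fingers measure 119 mm over their backs; the gripper's body (75 mm by 177 mm) begins 78 mm behind the grasp point.
Start: joints at [1.163, 0.3, 1.521, -0, 1.321, -0.067], TCP at [183.83, 518.359, 227.446] pointing down, gripper open.
Joint ranges: [-3.03, 3.03], [-0.79, 2.21], [0.23, 2.52], [-1.04, 4.18], [0, 3.07], [-2.55, 2.55]. Speed limits (rad/s): [2.22, 2.22, 2.57, 3.14, 3.14, 3.14].

### API

Orientations are given as [roll, pitch, yaw] about the fixed x, y, z axes, in that order (R = Rz(yaw) Ry(pitch) Rx(roll)).
In Python, from cell import manip gives the robot as it stands.
- The arm moves only by the shell command python3 -m jog 'ROWS' [OPENING] [FORCE]. ROWS is JSON, one flat list of numbers, 6 for each row, row after row: the shift along the tool's x, y, z in mm, then the turn, a rotation vector about the tool's x, y, z in degrees. A call has 1 to 10 rows; each row is the pose to reach, as a shift and turn from the pose commanded when the call began, along the tool's axes at that moment; what a row does not reach only later rows make up. A row lasts 1/12 s, in which the tool goes at most 41.7 mm and 7.16 degrees, less where a joint would pass 70% of its speed; a pose out of reach is approached as far as the arm can. A call with a gripper value outside its range is refused whole. OPENING is the finger opening in mm, from 0 to 94, set as the call begins (- or left out, the last holds). The fingers move at their own pace and stop on an object; FORCE is the grip in N (left out, the last holds). Time passes only in rows, so rows that repeat a pose let the fingers close. It gives the time, the measured TCP pose, the force and the opening at its end, in the units of the state.
- manip.read_state(): the state, without advancing time (a new reading comes with each control period).
- manip.camera(name): name is "side" or "top"; returns a dict with "img" (480x640x3 uint8, red, green, blue), "intrinsics" (3x3 intrinsics, pixels), "origin" and "orientation" of the camera in the world. Camera axes: x right, y down, z forward; pixel columns grow to the right and rows downward; lengths in mm; the calibration is good to about 2 mm. A picture is of the moment at which its call begins. There is no depth.
- manip.sign_off(): hands the job in, once; it reports no verdict.
Trained networks look in a picture, given as the dict that the camera call returned (one of the last four; its "shot" number tells which), for a name from the list of things; names that differ only in an ending like _2 or _b are one class to them, and where a whole thing is asked for, a point or a joint stands for the part that bears it (a point fixed in the world has none). Each returns a list of dicts, best first, with "score" (0 to 1); they miss things now and then, are a little off and sometimes report something else, mostly with a low value. They report only what shows in the picture. A call takes as long as a camera call.
- manip.masks_of(thing, picture): "pixels" (480x640 bool, what is visible of it) and "xy" ([column, row] in pixels, amid what is visible of it).
- manip.tip_of(thing, picture): "xy" ([column, row] in pixels: a listed point, or the origin of a listed thing).
The state is a dict: "clock": time; "joints": joint angles; "qd": joint speeds; "effort": joint torques, N m; "eef_pos": TCP position; "eef_rot": TCP orientation; "wrist_force": force on the tool from outside, world axes, zero at the start; "moment": the same for the moment, N m; "finger_gap": finger opening in mm.
Only numpy, scipy, OpenCV 4.12 (cv2) and the standard library are available. Lean on these libraries where they do the work, as an engineer would, in place of code of your own. Each camera call takes 0.05 s, during which the arm holds its last target.

## Working session

There is one attempt and no reset: what is moved stays moved. The work goes in short steps, Python scripts to look and compute and a shell command to move; the robot and the scene stay as the last step left them, time stands still between calls to the robot, and variables do not carry over. Pictures are saved under pics/ and viewed, and the job is handed in when it is done.

```bash
ls; mkdir -p pics
python3 - <<'E'
from cell import manip
import cv2
s=manip.read_state(); print({k:s[k] for k in('clock','eef_pos','eef_rot','finger_gap')})
for n in('top','side'):
    c=manip.camera(n); cv2.imwrite(f'pics/{n}0.png',c['img'][:,:,::-1]); print(n,c['intrinsics'],c['origin'],c['orientation'],c['shot'])
    for t in ['rack','mark','crate','thick1','slim1','jar1','jar2','canister','cup','creamer']:
        try:
            for d in manip.masks_of(t,c): print(t,round(d['score'],2),d['xy'],d['pixels'].sum())
        except Exception as e: print(t,e)
E
```

```text
pics
{'clock': 0.0, 'eef_pos': array([183.72373431, 518.14673953, 226.86796683]), 'eef_rot': array([-1.57198502e+00,  6.28075835e-05, -3.40743371e-01]), 'finger_gap': 93.71398966393303}
top [[618.21026872   0.         324.89008803]
 [  0.         618.21026872 240.16269542]
 [  0.           0.           1.        ]] [ 507.35681857   66.39871751 1393.48974663] [-3.07592206e+00  9.41592094e-06 -1.58733445e+00] 1
rack 0.84 [367.7, 272.0] 2348
mark 0.89 [368.1, 273.7] 2380
crate 0.63 [287.6, 306.9] 1134
crate 0.62 [480.0, 269.5] 8929
thick1 0.96 [161.4, 301.6] 1260
thick1 0.95 [286.8, 308.1] 1125
slim1 0.9 [288.4, 251.8] 1112
slim1 0.79 [223.7, 307.4] 1182
slim1 0.69 [371.8, 271.5] 2229
slim1 0.6 [284.5, 206.0] 1034
slim1 0.18 [423.6, 202.2] 672
jar1 0.93 [347.5, 201.5] 646
jar1 0.62 [424.2, 200.7] 669
jar2 0.93 [347.5, 201.5] 646
jar2 0.62 [424.2, 200.7] 669
canister 0.83 [389.4, 195.3] 981
cup 0.83 [209.5, 196.0] 776
cup 0.2 [358.3, 161.9] 684
creamer 0.63 [358.1, 161.8] 674
side [[448.24209173   0.         316.85593558]
 [  0.         448.24209173 236.73476411]
 [  0.           0.           1.        ]] [ 356.38498014 -502.4202073   638.04240872] [-2.31618514  0.00681202 -0.40576229] 2
rack 0.8 [304.3, 313.0] 3372
mark 0.7 [303.5, 309.4] 3452
crate 0.64 [368.1, 418.8] 20352
crate 0.2 [303.1, 314.3] 3313
thick1 0.89 [230.4, 250.1] 1312
thick1 0.65 [207.4, 179.3] 851
slim1 0.89 [334.4, 221.3] 950
slim1 0.78 [217.4, 207.4] 877
slim1 0.74 [288.2, 243.4] 1036
jar1 0.97 [365.6, 257.5] 1222
jar1 0.57 [417.3, 322.8] 1554
jar1 0.46 [207.6, 177.9] 819
jar2 0.97 [365.6, 257.5] 1222
jar2 0.57 [417.3, 322.8] 1554
jar2 0.46 [207.6, 177.9] 819
canister 0.92 [397.2, 286.9] 1828
cup 0.92 [311.7, 170.7] 752
creamer 0.95 [417.6, 248.6] 1197
```

View pics/top0.png

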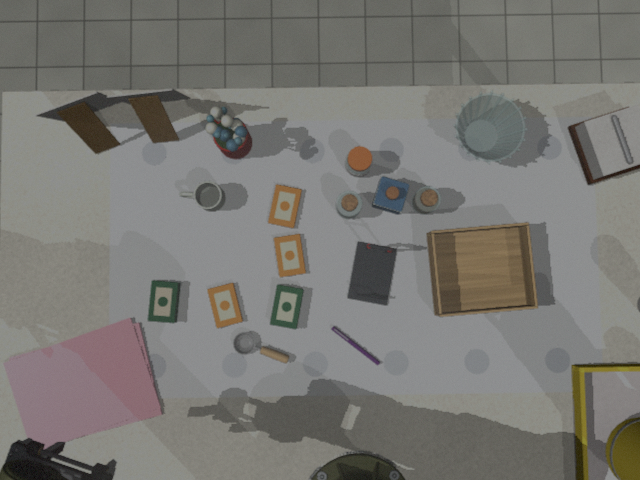

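View pics/side0.png

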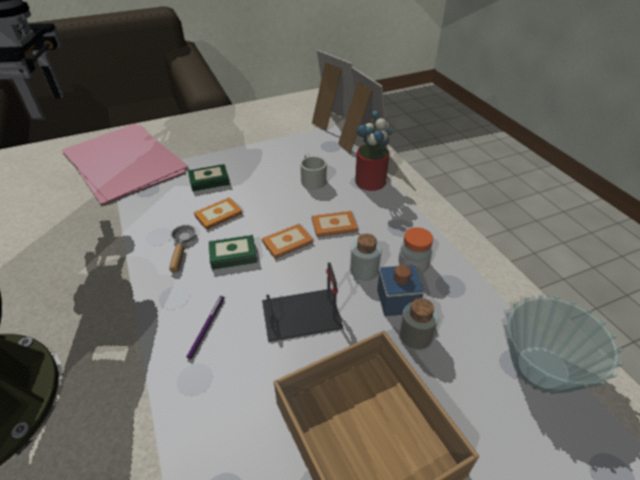

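```bash
cat > h.py <<'E'
import numpy as np, cv2
from scipy.spatial.transform import Rotation as Rot
from scipy.optimize import minimize
from cell import manip
def proj(c,P):
    R=Rot.from_euler('xyz',c['orientation']).as_matrix()
    q=(np.asarray(P,float)-c['origin'])@R
    return q[:,:2]/q[:,2:]*[c['intrinsics'][0,0],c['intrinsics'][1,1]]+c['intrinsics'][:2,2]
def ray(c,uv,z):
    R=Rot.from_euler('xyz',c['orientation']).as_matrix(); K=c['intrinsics']
    d=R@np.linalg.solve(K,[uv[0],uv[1],1]); o=np.array(c['origin'])
    return o+d*(z-o[2])/d[2]
def box(a,b,z0,z1): return np.array([[x,y,z] for x in(-a/2,a/2) for y in(-b/2,b/2) for z in(z0,z1)])
def cyl(d,z0,z1):
    t=np.linspace(0,2*np.pi,24,False); return np.array([[d/2*np.cos(a),d/2*np.sin(a),z] for a in t for z in(z0,z1)])
SH={'thick':[box(90,60,0,24)],'slim':[box(90,60,0,12)],'jar':[cyl(58,0,62),cyl(36,62,82)],
 'canister':[box(64,64,0,62),cyl(28,62,82)],'cup':[cyl(62,0,55)],'creamer':[cyl(60,0,75)],
 'rack':[box(130,90,0,6)],'crate':[box(186,212,0,66)]}
def place(P,p,z=0):
    c,s=np.cos(p[2]),np.sin(p[2]); return P@np.array([[c,-s,0],[s,c,0],[0,0,1]]).T+[p[0],p[1],z]
def render(c,kind,p,z=0,S=4):
    m=np.zeros((480*S,640*S),np.uint8)
    for P in SH[kind]:
        uv=((proj(c,place(P,p,z))+.5)*S-.5)
        cv2.fillConvexPoly(m,cv2.convexHull(np.round(uv).astype(np.int32)),1)
    return cv2.resize(m.astype(np.float32),(640,480),interpolation=cv2.INTER_AREA)
def fit(kind,views,p0,z=0):
    def cost(p):
        L=0
        for c,m in views:
            r=render(c,kind,p,z); L+=1-np.minimum(r,m).sum()/np.maximum(r,m).sum()
        return L/len(views)
    best=None
    for a in (0,):
        s=minimize(cost,p0,method='Nelder-Mead',options=dict(initial_simplex=np.array(p0)+np.array([[-3,-3,-.06],[6,-2,0],[-2,6,.03],[2,2,.12]]),xatol=.05,fatol=1e-4,maxiter=150))
        if best is None or s.fun<best.fun: best=s
    return best.x,1-best.fun
def ang(kind,c,m,h):
    ct=max(cv2.findContours(m.astype(np.uint8),0,2)[0],key=cv2.contourArea)
    pts=np.array([ray(c,u,h)[:2] for u in ct[:,0]],np.float32)
    (x,y),(w,hh),a=cv2.minAreaRect(pts); a=np.radians(a)
    if hh>w: a+=np.pi/2
    return x,y,(a+np.pi/2)%np.pi-np.pi/2
def go(x,y,z,yaw=None):
    s=manip.read_state(); R=Rot.from_euler('xyz',s['eef_rot']).as_matrix()
    d=R.T@(np.array([x,y,z])-s['eef_pos'])
    cy=np.arctan2(R[1,0],R[0,0]); t=0 if yaw is None else -np.degrees((yaw-cy+np.pi/2)%np.pi-np.pi/2)
    print('t%.1f at'%s['clock'],np.round(s['eef_pos'],1),'yaw %.3f gap %.1f'%(cy,s['finger_gap']),'F',np.round(s['wrist_force'],1),'q6 %.2f'%s['joints'][5])
    print(' delta tool',np.round(d,1),'turn y %.1f'%t)
E
python3 - <<'E'
from h import *
top=manip.camera('top')
H={'thick':24,'slim':12,'jar':62,'canister':62,'cup':55,'creamer':75,'rack':6,'crate':66}
for k,n in [('thick','thick1'),('slim','slim1'),('jar','jar1'),('canister','canister'),('rack','rack'),('crate','crate'),('cup','cup'),('creamer','creamer')]:
    for d in manip.masks_of(n,top):
        if d['score']<.5: continue
        m=d['pixels']; p0=ang(k,top,m,H[k])
        p,s=fit(k,[(top,m.astype(np.float32))],p0)
        print(k,np.round(d['xy']),np.round(p,2),'iou %.3f'%s)
E
```

```text
thick [162. 303.] [ 4.6781e+02  4.2586e+02 -8.0000e-02] iou 0.968
thick [287. 306.] [ 4.5149e+02  1.5323e+02 -1.8000e-01] iou 0.919
slim [225. 307.] [4.5665e+02 2.9157e+02 2.4000e-01] iou 0.954
slim [288. 255.] [5.6586e+02 1.4538e+02 1.3000e-01] iou 0.966
slim [284. 203.] [ 6.772e+02  1.558e+02 -2.300e-01] iou 0.961
jar [347. 205.] [6.7458e+02 1.3060e+01 3.0000e-02] iou 0.902
jar [424. 202.] [ 681.65 -158.68   -0.85] iou 0.923
jar [288. 254.] [5.6975e+02 1.4464e+02 2.5000e-01] iou 0.549
canister [390. 195.] [ 6.9374e+02 -8.0170e+01 -3.1000e-01] iou 0.961
rack [369. 272.] [ 5.2296e+02 -3.7960e+01 -2.0000e-01] iou 0.972
rack [358. 161.] [ 7.806e+02 -8.090e+00 -2.000e-02] iou 0.294
crate [481. 270.] [ 525.74 -277.07   -1.64] iou 0.805
cup [210. 195.] [699.12 319.77   0.94] iou 0.859
creamer [358. 163.] [ 7.6707e+02 -1.0730e+01  1.0000e-02] iou 0.877
```

```bash
cat >> h.py <<'E'
EXTRA={'rack':[box(0.1,76,6,102)+[51,0,0],box(0.1,76,6,49)-[51,0,0]],'crate':[box(174,200,6,66)]}
def overlay(img,c,kind,p,z=0,S=3,off=(0,0)):
    for P in SH[kind]+EXTRA.get(kind,[]):
        if len(P)==8:
            uv=(proj(c,place(P,p,z))+.5-off)*S
            for i in range(8):
                for j in range(i):
                    if bin(i^j).count('1')==1: cv2.line(img,tuple(int(v) for v in uv[i]),tuple(int(v) for v in uv[j]),(255,0,255),1,cv2.LINE_AA)
        else:
            for k in (0,1):
                uv=(proj(c,place(P[k::2],p,z))+.5-off)*S
                cv2.polylines(img,[np.round(uv).astype(np.int32)],True,(255,0,255),1,cv2.LINE_AA)
def crop(c,x0,y0,w,h,S): return cv2.resize(np.ascontiguousarray(c['img'][y0:y0+h,x0:x0+w,::-1]),None,fx=S,fy=S,interpolation=cv2.INTER_LINEAR)
E
python3 - <<'E'
from h import *
top=manip.camera('top'); side=manip.camera('side')
m=[d for d in manip.masks_of('crate',top) if d['pixels'].sum()>6000][0]['pixels']
pc,s=fit('crate',[(top,m.astype(np.float32))],(525,-277,.08)); print(pc,s)
L=[('rack',(523,-38,-.17)),('crate',pc),('jar',(674.6,13,0)),('jar',(681.6,-158.7,0)),('canister',(693.7,-80,-.31))]
T=[('thick',(467.8,425.9,-.08)),('thick',(451.5,153.2,-.18)),('slim',(456.6,291.6,.24)),('slim',(565.9,145.4,.13)),('slim',(677.2,155.8,-.23))]
i=crop(top,340,170,200,150,4)
for k,p in L: overlay(i,top,k,p,0,4,(340,170))
cv2.imwrite('pics/o1.png',i)
i=crop(top,140,180,200,150,4)
for k,p in T: overlay(i,top,k,p,0,4,(140,180))
cv2.imwrite('pics/o2.png',i)
i=crop(side,180,150,266,200,3)
for k,p in L+T: overlay(i,side,k,p,0,3,(180,150))
cv2.imwrite('pics/o3.png',i)
E
```

```text
[ 5.26461273e+02 -2.74514412e+02  6.85019052e-02] 0.9821093678474426
```

View pics/o1.png

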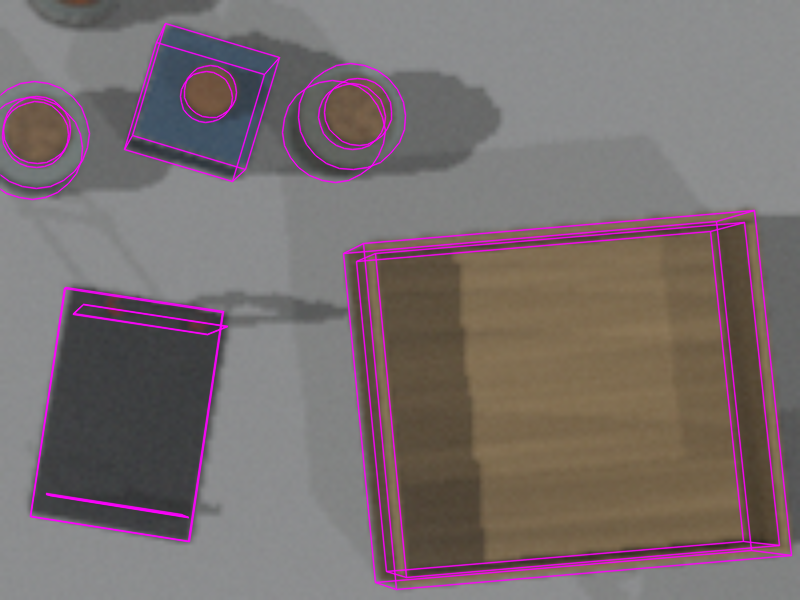

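View pics/o2.png

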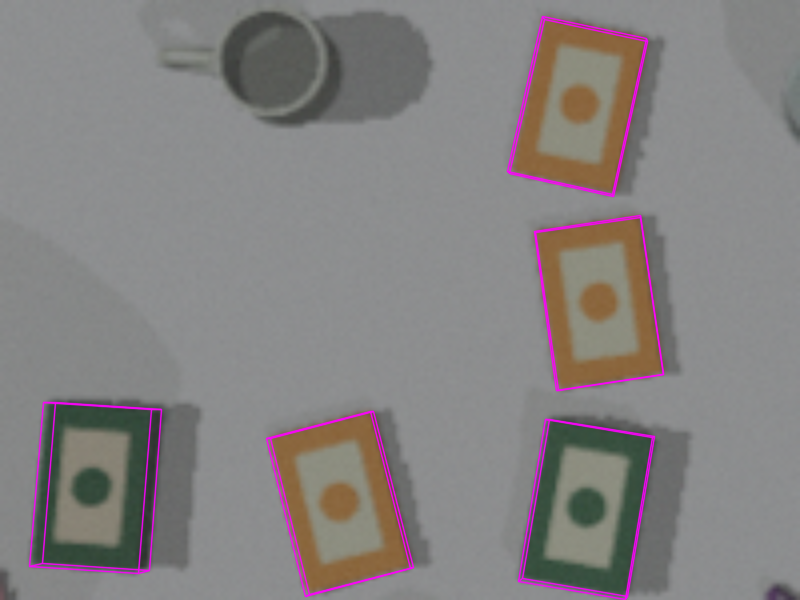

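View pics/o3.png

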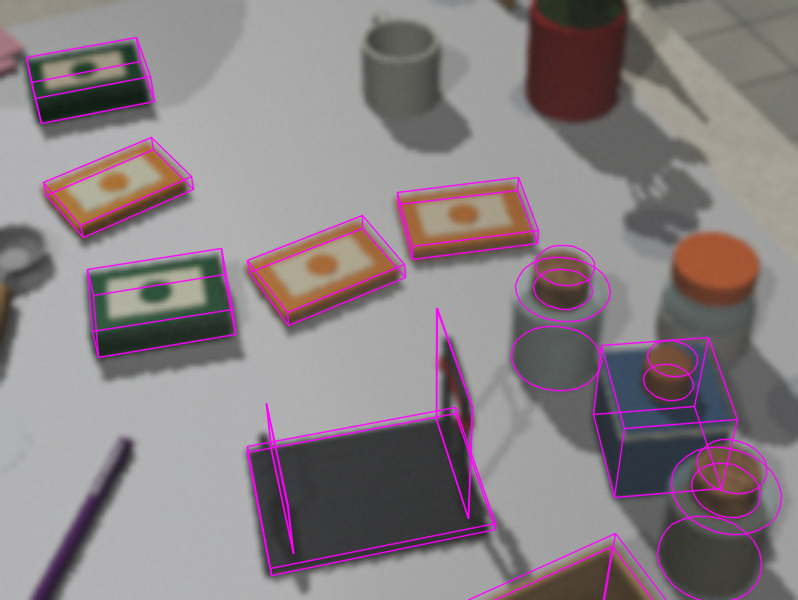

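```bash
python3 -c "
from h import *
go(451.5,153.2,100,-.18)"
```

```text
t1.7 at [183.8 518.3 227.4] yaw -0.341 gap 93.9 F [-1.1  0.1  0.7] q6 -0.07
 delta tool [ 374.3  127.5 -254.7] turn y -9.2
```

```bash
python3 -m jog '[374,127,-255,0,-9,0, 374,127,-255,0,-9,0, 374,127,-255,0,-9,0, 374,127,-255,0,-9,0, 374,127,-255,0,-9,0, 374,127,-255,0,-9,0, 374,127,-255,0,-9,0, 374,127,-255,0,-9,0, 374,127,-255,0,-9,0, 374,127,-255,0,-9,0]' 94 20; python3 -c "
from h import *
go(451.5,153.2,26,-.18)"
```

```text
clock: 2.53
eef_pos: [420.7, 194.0, 115.1]
eef_rot: [-1.57, -0.001, -0.184]
wrist_force: [0.3, 0.6, 0.1]
finger_gap: 94.2
t2.5 at [420.7 194.  115.1] yaw -0.184 gap 94.2 F [0.3 0.6 0.1] q6 -1.03
 delta tool [ 37.7  89.1 -34.5] turn y -0.2
```

```bash
python3 -m jog '[0,0,0,0,0,0, 0,0,0,0,0,0]'; python3 -c "
from h import *
go(451.5,153.2,25,-.18)"
```

```text
clock: 2.7
eef_pos: [420.4, 194.3, 114.9]
eef_rot: [-1.571, 0.001, -0.187]
wrist_force: [-0.7, -0.1, 0.5]
finger_gap: 93.8
t2.7 at [420.4 194.3 114.9] yaw -0.187 gap 93.8 F [-0.7 -0.1  0.5] q6 -1.03
 delta tool [ 38.3  89.8 -34.6] turn y -0.4
```

```bash
python3 -m jog '[38,20,-35,0,0,0, 38,20,-35,0,0,0, 38,50,-35,0,0,0, 38,75,-35,0,0,0, 38,90,-35,0,0,0, 38,90,-35,0,0,0]'; python3 -m jog '[0,0,0,0,0,0, 0,0,0,0,0,0, 0,0,0,0,0,0, 0,0,0,0,0,0, 0,0,0,0,0,0, 0,0,0,0,0,0]' 40 25;  python3 -m jog '[0,-30,0,0,0,0, 0,-70,0,0,0,0, 0,-110,0,0,0,0, 0,-120,0,0,0,0, 0,-120,0,0,0,0]'; python3 -c "
from h import *
go(523,-38,145,-.17)"
```

```text
clock: 3.2
eef_pos: [449.8, 155.5, 23.6]
eef_rot: [-1.571, 0.002, -0.182]
wrist_force: [0.4, -0.2, -0.3]
finger_gap: 94.3
clock: 3.7
eef_pos: [450.9, 154.5, 25.7]
eef_rot: [-1.571, -0.001, -0.184]
wrist_force: [-1.2, 0.6, 4.0]
finger_gap: 59.9
clock: 4.12
eef_pos: [452.0, 154.8, 148.2]
eef_rot: [-1.568, -0.005, -0.184]
wrist_force: [-0.2, -0.2, -0.9]
finger_gap: 60.0
t4.1 at [452.  154.8 148.2] yaw -0.184 gap 60.0 F [-0.2 -0.2 -0.9] q6 -1.13
 delta tool [ 105.     3.3 -176.5] turn y -0.8
```

```bash
python3 -m jog '[105,3,-176,0,-0.8,0, 105,3,-176,0,-0.8,0, 105,3,-176,0,-0.8,0, 105,3,-176,0,-0.8,0, 105,3,-176,0,-0.8,0, 105,3,-176,0,-0.8,0, 105,3,-176,0,-0.8,0, 105,3,-176,0,-0.8,0]'
python3 - <<'E'
from h import *
go(523,-38,32,-.17)
top=manip.camera('top'); side=manip.camera('side')
i=crop(top,320,220,133,100,6); overlay(i,top,'rack',(523,-38,-.17),0,6,(320,220)); cv2.imwrite('pics/a1.png',i)
i=crop(side,230,150,133,100,6) ;cv2.imwrite('pics/a2.png',crop(side,200,200,200,150,4))
E
```

```text
clock: 4.78
eef_pos: [521.1, -37.4, 140.6]
eef_rot: [-1.571, 0.003, -0.17]
wrist_force: [0.3, -0.3, -0.5]
finger_gap: 59.9
t4.8 at [521.1 -37.4 140.6] yaw -0.170 gap 59.9 F [ 0.3 -0.3 -0.5] q6 -1.54
 delta tool [  2.3 108.6  -0.3] turn y -0.0
```

View pics/a2.png

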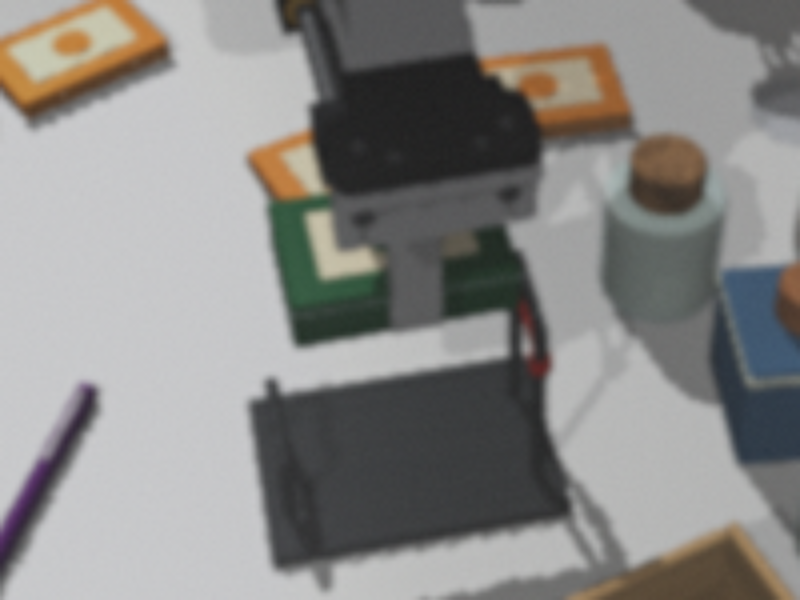

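Run:
```python
from h import *
top=manip.camera('top'); side=manip.camera('side')
s=manip.read_state(); print(s['eef_pos'])
z=s['eef_pos'][2]-25
i=crop(top,310,220,133,100,6); j=crop(side,240,200,133,100,6)
for im,c,o in((i,top,(310,220)),(j,side,(240,200))):
    overlay(im,c,'rack',(523,-38,-.17),0,6,o); overlay(im,c,'thick',(523,-38,-.17),z,6,o)
cv2.imwrite('pics/b.png',cv2.resize(np.vstack([i,j]),(532,800))[:,:]); cv2.imwrite('pics/b1.png',cv2.resize(np.hstack([i,j]),(800,300)))
```

```text
[521.58940508 -36.70150224 142.07331852]
```

View pics/b1.png

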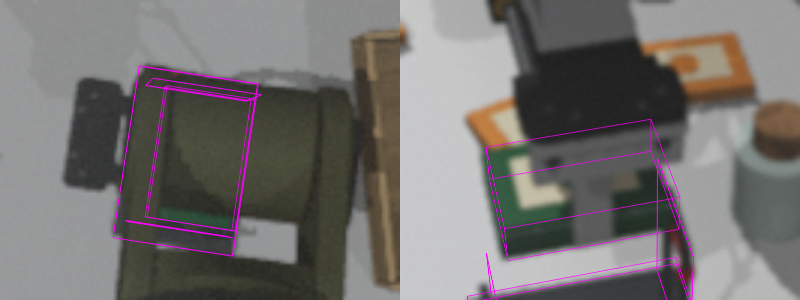

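```bash
python3 -m jog '[1,30,0,0,0,0, 1,60,0,0,0,0, 1,80,0,0,0,0, 1,80,0,0,0,0]'; python3 -m jog '[0,20,0,0,0,0, 0,29,0,0,0,0, 0,29,0,0,0,0, 0,29,0,0,0,0]';python3 -c "
from h import *
go(523,-38,32,-.17)"
```

```text
clock: 5.32
eef_pos: [520.7, -36.9, 58.7]
eef_rot: [-1.571, 0.006, -0.169]
wrist_force: [-1.4, -0.7, -2.3]
finger_gap: 59.8
clock: 5.65
eef_pos: [523.1, -37.7, 34.1]
eef_rot: [-1.571, -0.0, -0.169]
wrist_force: [0.2, -1.0, -0.3]
finger_gap: 60.1
t5.7 at [523.1 -37.7  34.1] yaw -0.169 gap 60.1 F [ 0.2 -1.  -0.3] q6 -1.54
 delta tool [-0.   2.1 -0.3] turn y 0.0
```

```bash
python3 -m jog '[0,2,0,0,0,0, 0,2,0,0,0,0, 0,2,0,0,0,0]'; python3 -m jog '[0,0,0,0,0,0, 0,0,0,0,0,0, 0,0,0,0,0,0, 0,0,0,0,0,0]' 80; python3 -m jog '[0,-30,0,0,0,0, 0,-70,0,0,0,0, 0,-110,0,0,0,0, 0,-110,0,0,0,0]';python3 - <<'E'
from h import *
go(467.8,425.9,100,-.08)
E
```

```text
clock: 5.9
eef_pos: [523.1, -38.0, 32.0]
eef_rot: [-1.571, -0.001, -0.17]
wrist_force: [0.3, 0.5, -0.1]
finger_gap: 59.6
clock: 6.23
eef_pos: [522.9, -38.0, 31.4]
eef_rot: [-1.571, -0.0, -0.17]
wrist_force: [0.2, -0.5, -0.1]
finger_gap: 79.5
clock: 6.57
eef_pos: [525.6, -38.3, 148.6]
eef_rot: [-1.571, -0.01, -0.17]
wrist_force: [0.6, -0.1, 1.6]
finger_gap: 80.1
t6.6 at [525.6 -38.3 148.6] yaw -0.170 gap 80.1 F [ 0.6 -0.1  1.6] q6 -1.54
 delta tool [-135.8   47.3  447.7] turn y -5.1
```

```bash
python3 -m jog '[-136,40,448,0,-5,0, -136,40,448,0,-5,0, -136,40,448,0,-5,0, -136,40,448,0,-5,0, -136,40,448,0,-5,0, -136,40,448,0,-5,0, -136,40,448,0,-5,0, -136,40,448,0,-5,0, -136,40,448,0,-5,0, -136,40,448,0,-5,0]' 90; python3 -m jog '[0,0,0,0,0,0]';python3 - <<'E'
from h import *
go(467.8,425.9,25,-.08)
E
```

```text
clock: 7.4
eef_pos: [470.4, 376.1, 105.5]
eef_rot: [-1.571, -0.0, -0.082]
wrist_force: [0.3, -0.3, 0.3]
finger_gap: 90.1
clock: 7.48
eef_pos: [469.1, 379.6, 104.8]
eef_rot: [-1.57, 0.0, -0.078]
wrist_force: [-0.8, -0.4, -0.0]
finger_gap: 90.2
t7.5 at [469.1 379.6 104.8] yaw -0.078 gap 90.2 F [-0.8 -0.4 -0. ] q6 -0.87
 delta tool [-4.8 79.8 46. ] turn y 0.1
```

```bash
python3 -m jog '[-5,10,46,0,0,0, -5,20,46,0,0,0, -5,50,46,0,0,0, -5,75,46,0,0,0, -5,80,46,0,0,0, -5,80,46,0,0,0]'; python3 -m jog '[0,0,0,0,0,0, 0,0,0,0,0,0, 0,0,0,0,0,0, 0,0,0,0,0,0, 0,0,0,0,0,0, 0,0,0,0,0,0]' 40 25;  python3 -m jog '[0,-30,0,0,0,0, 0,-70,0,0,0,0, 0,-110,0,0,0,0, 0,-130,0,0,0,0, 0,-130,0,0,0,0]'; python3 -c "
from h import *
go(523,-38,150,-.17)"
```

```text
clock: 7.98
eef_pos: [469.4, 419.5, 24.4]
eef_rot: [-1.573, 0.002, -0.083]
wrist_force: [0.3, -0.6, 0.3]
finger_gap: 90.0
clock: 8.48
eef_pos: [470.1, 420.3, 26.3]
eef_rot: [-1.57, -0.001, -0.083]
wrist_force: [-0.5, 0.1, 3.2]
finger_gap: 59.9
clock: 8.9
eef_pos: [471.3, 421.3, 161.5]
eef_rot: [-1.565, -0.006, -0.082]
wrist_force: [0.3, -1.2, -0.8]
finger_gap: 60.0
t8.9 at [471.3 421.3 161.5] yaw -0.082 gap 60.0 F [ 0.3 -1.2 -0.8] q6 -0.82
 delta tool [  89.3    9.5 -453.6] turn y 5.0
```

```bash
python3 -m jog '[91,0,-454,0,5,0, 91,0,-454,0,5,0, 91,0,-454,0,5,0, 91,0,-454,0,5,0, 91,0,-454,0,5,0, 91,0,-454,0,5,0, 91,0,-454,0,5,0, 91,0,-454,0,5,0, 91,0,-454,0,5,0, 91,0,-454,0,5,0]' ; python3 -m jog '[0,0,0,0,0,0, 0,0,0,0,0,0]';python3 - <<'E'
from h import *
go(525,-38.3,140,-.17)
E
```

```text
clock: 9.73
eef_pos: [517.2, 4.3, 154.9]
eef_rot: [-1.571, 0.001, -0.17]
wrist_force: [0.6, -0.5, -0.3]
finger_gap: 59.7
clock: 9.9
eef_pos: [517.5, 4.6, 154.8]
eef_rot: [-1.571, 0.001, -0.173]
wrist_force: [-0.4, -0.0, -1.0]
finger_gap: 60.0
t9.9 at [517.5   4.6 154.8] yaw -0.173 gap 60.0 F [-0.4 -0.  -1. ] q6 -1.46
 delta tool [ 14.8  14.8 -40.9] turn y -0.2
```

```bash
python3 -m jog '[15,5,-41,0,0,0, 15,10,-41,0,0,0, 15,15,-41,0,0,0, 15,15,-41,0,0,0, 15,15,-41,0,0,0]'
python3 - <<'E'
from h import *
go(525,-38.3,58,-.17)
top=manip.camera('top'); side=manip.camera('side')
z=manip.read_state()['eef_pos'][2]-26
j=crop(side,230,190,133,100,6)
o=(230,190);c=side
overlay(j,c,'rack',(523,-38,-.17),0,6,o); overlay(j,c,'thick',(523,-38,-.17),z,6,o); overlay(j,c,'thick',(523,-38,-.17),6,6,o)
cv2.imwrite('pics/c1.png',j)
E
```

```text
clock: 10.32
eef_pos: [525.4, -35.2, 140.3]
eef_rot: [-1.571, 0.001, -0.168]
wrist_force: [0.2, -0.2, -0.7]
finger_gap: 59.5
t10.3 at [525.4 -35.2 140.3] yaw -0.168 gap 59.5 F [ 0.2 -0.2 -0.7] q6 -1.54
 delta tool [ 0.3 82.3 -3.1] turn y 0.1
```

View pics/c1.png

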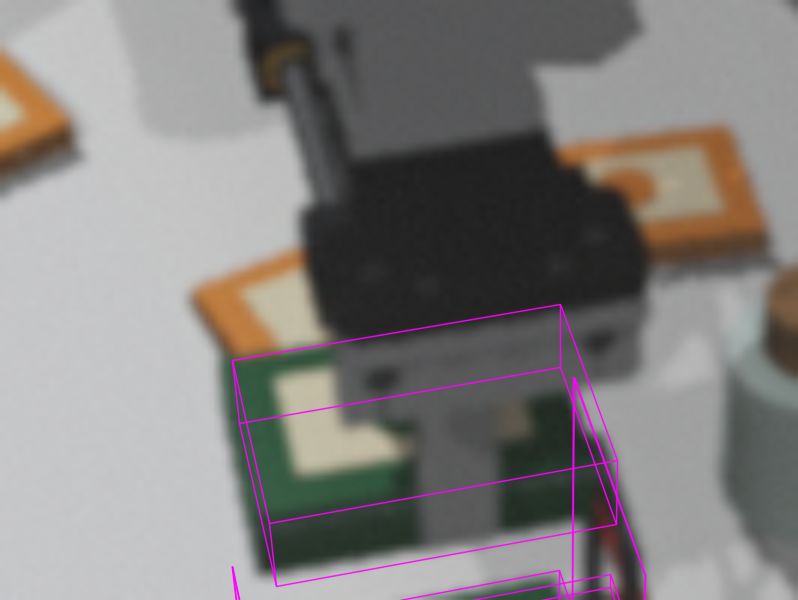

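```bash
python3 -m jog '[1,15,-1,0,0,0, 1,40,-1,0,0,0, 1,65,-1,0,0,0, 1,77,-1,0,0,0, 1,78,-1,0,0,0, 1,78,-1,0,0,0]'
python3 - <<'E'
from h import *
go(525,-38.3,57,-.17)
E
```

```text
clock: 10.92
eef_pos: [526.6, -37.4, 63.2]
eef_rot: [-1.571, 0.0, -0.169]
wrist_force: [0.7, 0.3, 0.3]
finger_gap: 59.8
t10.9 at [526.6 -37.4  63.2] yaw -0.169 gap 59.8 F [0.7 0.3 0.3] q6 -1.54
 delta tool [-1.5  6.2 -1.1] turn y 0.0
```

```bash
python3 -m jog '[-1,3,-1,0,0,0, -1,6,-1,0,0,0, -1,6,-1,0,0,0, -1,6,-1,0,0,0]'; python3 -m jog '[-1,0,0,0,0,0, 0,0,0,0,0,0, 0,0,0,0,0,0, 0,0,0,0,0,0]' 80; python3 -m jog '[0,-30,0,0,0,0, 0,-70,0,0,0,0, 0,-90,0,0,0,0, 0,-90,0,0,0,0]';python3 - <<'E'
from h import *
go(565.9,145.4,100,.13)
E
```

```text
clock: 11.25
eef_pos: [525.6, -38.6, 57.3]
eef_rot: [-1.571, -0.001, -0.17]
wrist_force: [0.2, 0.1, -1.3]
finger_gap: 59.7
clock: 11.58
eef_pos: [525.5, -38.6, 57.0]
eef_rot: [-1.571, -0.0, -0.17]
wrist_force: [-0.6, -1.0, 0.5]
finger_gap: 79.4
clock: 11.92
eef_pos: [527.2, -38.8, 151.5]
eef_rot: [-1.571, -0.007, -0.17]
wrist_force: [0.8, -0.7, 0.1]
finger_gap: 80.1
t11.9 at [527.2 -38.8 151.5] yaw -0.170 gap 80.1 F [ 0.8 -0.7  0.1] q6 -1.54
 delta tool [  6.7  51.6 188.1] turn y -17.2
```

```bash
python3 -m jog '[7,40,188,0,-17,0, 7,40,188,0,-17,0, 7,40,188,0,-17,0, 7,40,188,0,-17,0, 7,40,188,0,-17,0, 7,40,188,0,-17,0, 7,40,188,0,-17,0, 7,40,188,0,-17,0]' 90
python3 - <<'E'
from h import *
go(565.9,145.4,25,.13)
t=manip.camera('top'); s=manip.camera('side')
i=crop(t,310,220,133,100,6); j=crop(s,230,240,133,100,6)
for im,c,o in((i,t,(310,220)),(j,s,(230,240))):
    overlay(im,c,'rack',(523,-38,-.17),0,6,o); overlay(im,c,'thick',(523,-38,-.17),30,6,o)
cv2.imwrite('pics/d1.png',cv2.resize(np.hstack([i,j]),(800,300)))
E
```

```text
clock: 12.58
eef_pos: [563.8, 144.9, 106.4]
eef_rot: [-1.571, 0.001, 0.127]
wrist_force: [-0.9, -0.8, -0.7]
finger_gap: 90.2
t12.6 at [563.8 144.9 106.4] yaw 0.127 gap 90.2 F [-0.9 -0.8 -0.7] q6 -1.51
 delta tool [ 2.2 81.4  0.2] turn y -0.2
```

View pics/d1.png

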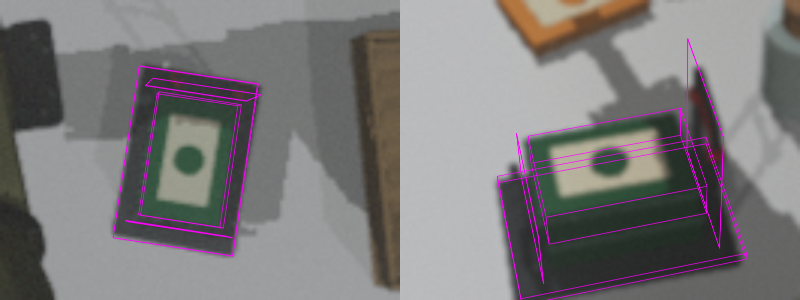

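```bash
python3 -m jog '[2,30,0,0,0,0, 2,60,0,0,0,0, 2,75,0,0,0,0, 2,80,0,0,0,0, 2,80,0,0,0,0]'; python3 -m jog '[0,0,0,0,0,0, 0,0,0,0,0,0, 0,0,0,0,0,0, 0,0,0,0,0,0, 0,0,0,0,0,0, 0,0,0,0,0,0]' 40 25; python3 -m jog '[0,-15,0,0,0,0, 0,-50,0,0,0,0, 0,-90,0,0,0,0, 0,-135,0,0,0,0, 0,-140,0,0,0,0, 0,-140,0,0,0,0]'; python3 -c "
from h import *
go(524.5,-38.3,165,-.17)"
```

```text
clock: 13.1
eef_pos: [565.7, 144.9, 26.2]
eef_rot: [-1.571, 0.002, 0.126]
wrist_force: [0.4, -0.0, 0.1]
finger_gap: 89.7
clock: 13.6
eef_pos: [566.3, 145.8, 27.5]
eef_rot: [-1.571, -0.001, 0.127]
wrist_force: [-1.0, -0.5, 5.3]
finger_gap: 59.7
clock: 14.1
eef_pos: [567.1, 146.1, 170.1]
eef_rot: [-1.57, -0.006, 0.127]
wrist_force: [-0.2, 0.1, -0.5]
finger_gap: 59.9
t14.1 at [567.1 146.1 170.1] yaw 0.127 gap 59.9 F [-0.2  0.1 -0.5] q6 -1.51
 delta tool [ -65.7    4.7 -177.5] turn y 17.0
```

```bash
python3 -m jog '[-66,4,-178,0,17,0, -66,4,-178,0,17,0, -66,4,-178,0,17,0, -66,4,-178,0,17,0, -66,4,-178,0,17,0, -66,4,-178,0,17,0, -66,4,-178,0,17,0, -66,4,-178,0,17,0]'
python3 - <<'E'
from h import *
go(523.5,-38.3,82,-.17)
s=manip.camera('side')
z=manip.read_state()['eef_pos'][2]-27
j=crop(s,230,170,133,100,6);o=(230,170);overlay(j,s,'slim',(523,-38,-.17),z,6,o); cv2.imwrite('pics/e1.png',j)
E
```

```text
clock: 14.77
eef_pos: [522.8, -38.6, 161.7]
eef_rot: [-1.571, 0.002, -0.17]
wrist_force: [-0.2, 1.1, -0.4]
finger_gap: 59.1
t14.8 at [522.8 -38.6 161.7] yaw -0.170 gap 59.1 F [-0.2  1.1 -0.4] q6 -1.54
 delta tool [ 0.8 79.6  0.4] turn y 0.0
```

View pics/e1.png

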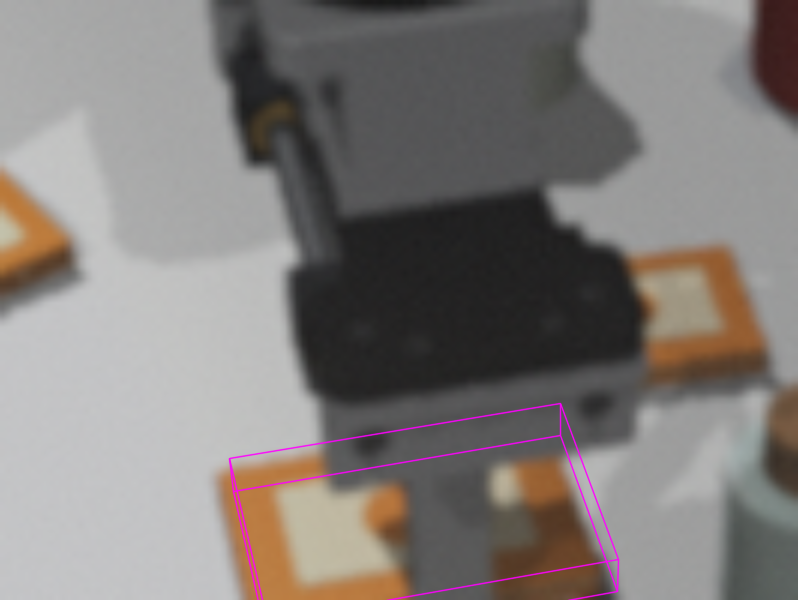

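```bash
python3 -m jog '[1,25,0,0,0,0, 1,50,0,0,0,0, 1,70,0,0,0,0, 1,78,0,0,0,0, 1,79,0,0,0,0, 1,79,0,0,0,0]'; python3 -c "
from h import *
go(524,-38.3,81,-.17)"
```

```text
clock: 15.32
eef_pos: [524.3, -38.7, 84.1]
eef_rot: [-1.571, 0.0, -0.169]
wrist_force: [0.6, 1.1, -0.2]
finger_gap: 59.5
t15.3 at [524.3 -38.7  84.1] yaw -0.169 gap 59.5 F [ 0.6  1.1 -0.2] q6 -1.55
 delta tool [-0.4  3.1  0.4] turn y 0.1
```

```bash
python3 -m jog '[0,1.5,0,0,0,0, 0,2.5,0,0,0,0, 0,2.5,0,0,0,0]'; python3 -m jog '[0,0,0,0,0,0, 0,0,0,0,0,0, 0,0,0,0,0,0, 0,0,0,0,0,0]' 80; python3 -m jog '[0,-30,0,0,0,0, 0,-70,0,0,0,0, 0,-80,0,0,0,0, 0,-80,0,0,0,0]';python3 - <<'E'
from h import *
go(677.2,155.8,110,-.23)
E
```

```text
clock: 15.57
eef_pos: [524.4, -39.3, 82.0]
eef_rot: [-1.571, -0.001, -0.17]
wrist_force: [0.2, -0.2, -1.4]
finger_gap: 59.4
clock: 15.9
eef_pos: [524.1, -39.4, 81.5]
eef_rot: [-1.571, -0.0, -0.17]
wrist_force: [0.9, -0.7, 0.9]
finger_gap: 79.5
clock: 16.23
eef_pos: [525.4, -39.5, 164.6]
eef_rot: [-1.571, -0.006, -0.17]
wrist_force: [0.2, -0.8, -0.7]
finger_gap: 79.5
t16.2 at [525.4 -39.5 164.6] yaw -0.170 gap 79.5 F [ 0.2 -0.8 -0.7] q6 -1.55
 delta tool [116.3  55.3 218.1] turn y 3.5
```

```bash
python3 -m jog '[116,45,218,0,3.5,0, 116,45,218,0,3.5,0, 116,45,218,0,3.5,0, 116,45,218,0,3.5,0, 116,45,218,0,3.5,0, 116,45,218,0,3.5,0, 116,45,218,0,3.5,0, 116,45,218,0,3.5,0, 116,45,218,0,3.5,0]' 90
python3 - <<'E'
from h import *
go(677.2,155.8,26.5,-.23)
t=manip.camera('top'); s=manip.camera('side')
i=crop(t,310,220,133,100,6); j=crop(s,230,240,133,100,6)
for im,c,o in((i,t,(310,220)),(j,s,(230,240))):
    overlay(im,c,'rack',(523,-38,-.17),0,6,o); overlay(im,c,'slim',(523,-38,-.17),54,6,o)
cv2.imwrite('pics/f1.png',cv2.resize(np.hstack([i,j]),(800,300)))
E
```

```text
clock: 16.98
eef_pos: [674.6, 155.5, 115.0]
eef_rot: [-1.572, 0.002, -0.231]
wrist_force: [1.1, 0.0, -0.6]
finger_gap: 89.8
t17.0 at [674.6 155.5 115. ] yaw -0.231 gap 89.8 F [ 1.1  0.  -0.6] q6 -1.17
 delta tool [ 2.6 88.5  0.9] turn y -0.0
```

View pics/f1.png

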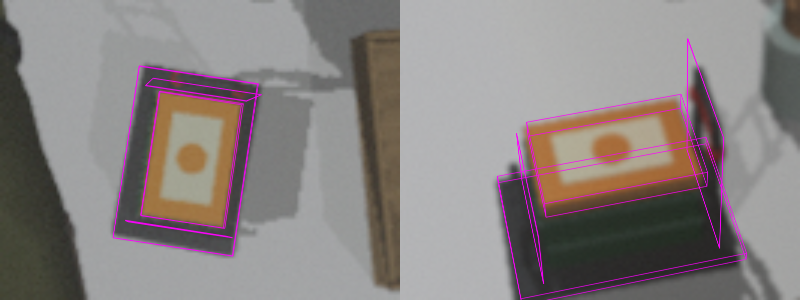

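```bash
python3 -m jog '[2,30,1,0,0,0, 2,60,1,0,0,0, 2,80,1,0,0,0, 2,88,1,0,0,0, 2,88,1,0,0,0]'; python3 -m jog '[0,0,0,0,0,0, 0,0,0,0,0,0, 0,0,0,0,0,0, 0,0,0,0,0,0, 0,0,0,0,0,0, 0,0,0,0,0,0]' 40 25; python3 -m jog '[0,-15,0,0,0,0, 0,-50,0,0,0,0, 0,-90,0,0,0,0, 0,-135,0,0,0,0, 0,-145,0,0,0,0, 0,-145,0,0,0,0]'; python3 -c "
from h import *
go(524,-37,165,-.17)"
```

```text
clock: 17.5
eef_pos: [676.6, 155.4, 27.2]
eef_rot: [-1.572, 0.002, -0.232]
wrist_force: [-0.6, 0.0, 0.2]
finger_gap: 89.9
clock: 18.0
eef_pos: [677.7, 156.5, 29.2]
eef_rot: [-1.57, -0.001, -0.231]
wrist_force: [-0.8, -0.3, 5.1]
finger_gap: 59.7
clock: 18.5
eef_pos: [678.8, 156.8, 179.5]
eef_rot: [-1.568, -0.008, -0.231]
wrist_force: [-0.4, 0.7, -0.9]
finger_gap: 59.6
t18.5 at [678.8 156.8 179.5] yaw -0.231 gap 59.6 F [-0.4  0.7 -0.9] q6 -1.17
 delta tool [-106.5   13.  -224.1] turn y -3.5
```

```bash
python3 -m jog '[-107,5,-224,0,-3.5,0, -107,5,-224,0,-3.5,0, -107,5,-224,0,-3.5,0, -107,5,-224,0,-3.5,0, -107,5,-224,0,-3.5,0, -107,5,-224,0,-3.5,0, -107,5,-224,0,-3.5,0, -107,5,-224,0,-3.5,0, -107,5,-224,0,-3.5,0]'
python3 - <<'E'
from h import *
go(524,-37,94,-.17)
s=manip.camera('side')
z=manip.read_state()['eef_pos'][2]-28
j=crop(s,230,160,133,100,6);o=(230,160);overlay(j,s,'slim',(523,-38,-.17),z,6,o); cv2.imwrite('pics/g1.png',j)
E
```

```text
clock: 19.25
eef_pos: [522.1, -36.9, 168.2]
eef_rot: [-1.571, 0.0, -0.17]
wrist_force: [-0.4, 0.7, -0.9]
finger_gap: 59.6
t19.2 at [522.1 -36.9 168.2] yaw -0.170 gap 59.6 F [-0.4  0.7 -0.9] q6 -1.54
 delta tool [ 1.9 74.2  0.2] turn y -0.0
```

View pics/g1.png

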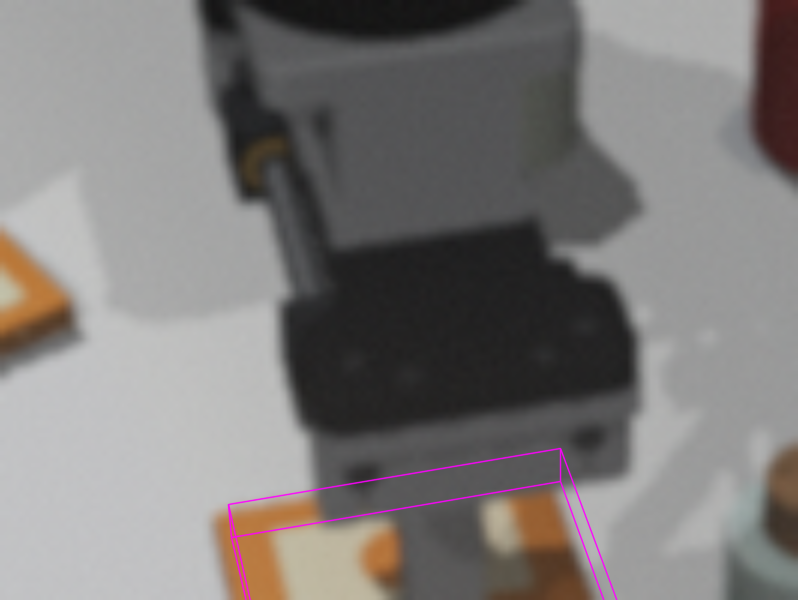

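```bash
python3 -m jog '[2,25,0,0,0,0, 2,50,0,0,0,0, 2,65,0,0,0,0, 2,70,0,0,0,0, 2,71,0,0,0,0, 2,71,0,0,0,0]'; python3 -c "
from h import *
go(524,-37,93,-.17)"
```

```text
clock: 19.8
eef_pos: [524.4, -37.0, 97.6]
eef_rot: [-1.571, -0.0, -0.169]
wrist_force: [0.4, -0.0, -0.3]
finger_gap: 59.4
t19.8 at [524.4 -37.   97.6] yaw -0.169 gap 59.4 F [ 0.4 -0.  -0.3] q6 -1.54
 delta tool [-0.4  4.6 -0.1] turn y 0.1
```

```bash
python3 -m jog '[0,1.5,0,0,0,0, 0,3,0,0,0,0, 0,3.5,0,0,0,0, 0,3.5,0,0,0,0]'; python3 -m jog '[0,0,0,0,0,0, 0,0,0,0,0,0, 0,0,0,0,0,0, 0,0,0,0,0,0]' 80; python3 -m jog '[0,-30,0,0,0,0, 0,-70,0,0,0,0, 0,-70,0,0,0,0]';python3 - <<'E'
from h import *
go(456.6,291.6,110,.24)
E
```

```text
clock: 20.13
eef_pos: [524.5, -37.4, 95.1]
eef_rot: [-1.571, -0.002, -0.17]
wrist_force: [-1.5, 1.6, 6.4]
finger_gap: 59.5
clock: 20.47
eef_pos: [524.0, -37.5, 93.9]
eef_rot: [-1.571, -0.0, -0.17]
wrist_force: [1.4, -0.4, -0.3]
finger_gap: 79.1
clock: 20.72
eef_pos: [526.3, -37.7, 170.3]
eef_rot: [-1.571, -0.009, -0.17]
wrist_force: [0.3, 0.3, 1.4]
finger_gap: 79.8
t20.7 at [526.3 -37.7 170.3] yaw -0.170 gap 79.8 F [0.3 0.3 1.4] q6 -1.54
 delta tool [-124.9   59.3  312.8] turn y -23.5
```

```bash
python3 -m jog '[-125,50,313,0,-23.5,0, -125,50,313,0,-23.5,0, -125,50,313,0,-23.5,0, -125,50,313,0,-23.5,0, -125,50,313,0,-23.5,0, -125,50,313,0,-23.5,0, -125,50,313,0,-23.5,0, -125,50,313,0,-23.5,0, -125,50,313,0,-23.5,0, -125,50,313,0,-23.5,0]' 90
python3 - <<'E'
from h import *
go(456.6,291.6,26.5,.24)
t=manip.camera('top'); s=manip.camera('side')
i=crop(t,310,220,133,100,6); j=crop(s,230,240,133,100,6)
for im,c,o in((i,t,(310,220)),(j,s,(230,240))):
    overlay(im,c,'rack',(523,-38,-.17),0,6,o); overlay(im,c,'slim',(523,-38,-.17),66,6,o)
cv2.imwrite('pics/i1.png',cv2.resize(np.hstack([i,j]),(800,300)))
E
```

```text
clock: 21.55
eef_pos: [452.7, 294.1, 113.2]
eef_rot: [-1.571, 0.001, 0.244]
wrist_force: [-0.2, -0.5, -0.5]
finger_gap: 89.9
t21.6 at [452.7 294.1 113.2] yaw 0.244 gap 89.9 F [-0.2 -0.5 -0.5] q6 -1.31
 delta tool [ 3.2 86.7 -3.3] turn y 0.2
```

View pics/i1.png

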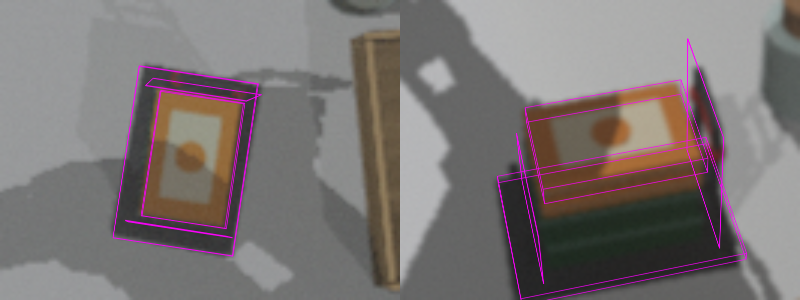

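```bash
python3 -m jog '[3,30,-3,0,0,0, 3,60,-3,0,0,0, 3,80,-3,0,0,0, 3,86,-3,0,0,0, 3,86,-3,0,0,0]'; python3 -m jog '[0,0,0,0,0,0, 0,0,0,0,0,0, 0,0,0,0,0,0, 0,0,0,0,0,0, 0,0,0,0,0,0, 0,0,0,0,0,0]' 40 25; python3 -m jog '[0,-15,0,0,0,0, 0,-50,0,0,0,0, 0,-90,0,0,0,0, 0,-135,0,0,0,0, 0,-150,0,0,0,0, 0,-150,0,0,0,0]'; python3 -c "
from h import *
go(488.5,-277,165,.0685)"
```

```text
clock: 22.07
eef_pos: [457.3, 288.4, 27.1]
eef_rot: [-1.571, 0.002, 0.239]
wrist_force: [0.6, -0.6, 0.9]
finger_gap: 90.3
clock: 22.57
eef_pos: [457.6, 290.1, 28.5]
eef_rot: [-1.571, -0.001, 0.24]
wrist_force: [-1.7, -1.3, 6.1]
finger_gap: 59.5
clock: 23.07
eef_pos: [458.6, 290.8, 182.8]
eef_rot: [-1.569, -0.007, 0.241]
wrist_force: [0.6, 0.7, -0.3]
finger_gap: 59.5
t23.1 at [458.6 290.8 182.8] yaw 0.241 gap 59.5 F [ 0.6  0.7 -0.3] q6 -1.31
 delta tool [-106.5   15.9 -558.6] turn y 9.9
```

```bash
python3 -m jog '[-106,5,-558,0,10,0, -106,5,-558,0,10,0, -106,5,-558,0,10,0, -106,5,-558,0,10,0, -106,5,-558,0,10,0, -106,5,-558,0,10,0, -106,5,-558,0,10,0, -106,5,-558,0,10,0, -106,5,-558,0,10,0, -106,5,-558,0,10,0]'; python3 -m jog '[0,0,0,0,0,0, 0,0,0,0,0,0]'; python3 -c "
from h import *
go(488.5,-277,120,.0685)"
```

```text
clock: 23.9
eef_pos: [478.5, -128.0, 173.3]
eef_rot: [-1.57, 0.001, 0.066]
wrist_force: [0.9, 0.3, 0.5]
finger_gap: 59.5
clock: 24.07
eef_pos: [478.6, -127.6, 173.0]
eef_rot: [-1.57, 0.002, 0.062]
wrist_force: [0.2, 0.6, -0.5]
finger_gap: 59.6
t24.1 at [ 478.6 -127.6  173. ] yaw 0.062 gap 59.6 F [ 0.2  0.6 -0.5] q6 -1.97
 delta tool [   0.6   52.9 -149.8] turn y -0.3
```

```bash
python3 -m jog '[0,0,-150,0,0,0, 0,0,-150,0,0,0, 0,20,-150,0,0,0, 0,50,-150,0,0,0, 0,60,-150,0,0,0, 0,60,-150,0,0,0, 0,60,-150,0,0,0]'
python3 - <<'E'
from h import *
go(488.5,-277,36,.0685)
t=manip.camera('top');s=manip.camera('side')
cv2.imwrite('pics/k1.png',np.hstack([crop(t,380,200,160,120,3)[:,:400],crop(s,260,300,200,180,2)]))
E
```

```text
clock: 24.65
eef_pos: [489.1, -274.3, 113.6]
eef_rot: [-1.569, 0.002, 0.067]
wrist_force: [-0.2, 0.5, -0.4]
finger_gap: 59.4
t24.6 at [ 489.1 -274.3  113.6] yaw 0.067 gap 59.4 F [-0.2  0.5 -0.4] q6 -2.21
 delta tool [-0.7 77.6 -2.7] turn y -0.1
```

```bash
ls -la pics/k1.png
```

```text
-rw-r--r-- 1 agent agent 323949 Dec  5 22:11 pics/k1.png
```

View pics/k1.png

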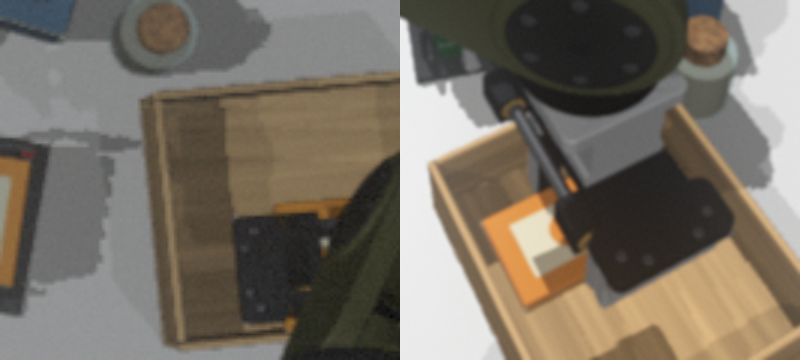

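```bash
python3 -m jog '[2,30,-1,0,0,0, 2,55,-1,0,0,0, 2,70,-1,0,0,0, 2,74,-1,0,0,0, 2,75,-1,0,0,0, 2,75,-1,0,0,0]'; python3 -c "
from h import *
go(490.5,-277,36,.0685)"
```

```text
clock: 25.25
eef_pos: [492.0, -276.5, 40.7]
eef_rot: [-1.572, -0.002, 0.067]
wrist_force: [-0.1, -0.2, -0.1]
finger_gap: 59.5
t25.2 at [ 492.  -276.5   40.7] yaw 0.067 gap 59.5 F [-0.1 -0.2 -0.1] q6 -2.21
 delta tool [-1.5  4.7 -0.4] turn y -0.1
```

```bash
python3 -m jog '[0,2,0,0,0,0, 0,4,0,0,0,0, 0,5,0,0,0,0, 0,5,0,0,0,0]'; python3 -m jog '[0,0,0,0,0,0, 0,0,0,0,0,0, 0,0,0,0,0,0, 0,0,0,0,0,0]' 80; python3 -m jog '[0,-30,0,0,0,0, 0,-70,0,0,0,0, 0,-110,0,0,0,0, 0,-145,0,0,0,0, 0,-145,0,0,0,0]';python3 - <<'E'
from h import *
go(565,-210,185,0)
t=manip.camera('top'); cv2.imwrite('pics/l1.png',t['img'][:,:,::-1]) 
for k,n in [('jar','jar1'),('jar','jar2'),('canister','canister')]:
    for d in manip.masks_of(n,t):
        if d['score']<.4: continue
        m=d['pixels'].astype(np.float32); p,s=fit(k,[(t,m)],ang(k,t,d['pixels'],62)); print(n,round(d['score'],2),np.round(d['xy']),np.round(p,2),round(s,3))
E
```

```text
clock: 25.58
eef_pos: [491.3, -276.8, 34.6]
eef_rot: [-1.571, -0.001, 0.066]
wrist_force: [0.4, -1.0, 0.2]
finger_gap: 59.6
clock: 25.92
eef_pos: [491.1, -276.7, 34.2]
eef_rot: [-1.571, 0.0, 0.066]
wrist_force: [0.7, 0.3, -0.5]
finger_gap: 79.5
clock: 26.33
eef_pos: [493.1, -277.9, 186.5]
eef_rot: [-1.577, -0.008, 0.066]
wrist_force: [0.4, 0.4, 1.4]
finger_gap: 80.1
t26.3 at [ 493.1 -277.9  186.5] yaw 0.066 gap 80.1 F [0.4 0.4 1.4] q6 -2.21
 delta tool [76.2  1.7 63. ] turn y 3.8
jar1 0.72 [429. 210.] [ 655.77 -168.81   -0.81] 0.914
jar1 0.67 [347. 202.] [6.7469e+02 1.2780e+01 2.0000e-02] 0.943
jar2 0.72 [429. 210.] [ 655.77 -168.81   -0.81] 0.914
jar2 0.67 [347. 202.] [6.7469e+02 1.2780e+01 2.0000e-02] 0.943
canister 0.96 [388. 194.] [ 6.9383e+02 -7.9760e+01 -3.2000e-01] 0.945
canister 0.48 [208. 199.] [699.56 322.74   0.84] 0.747
```

View pics/l1.png

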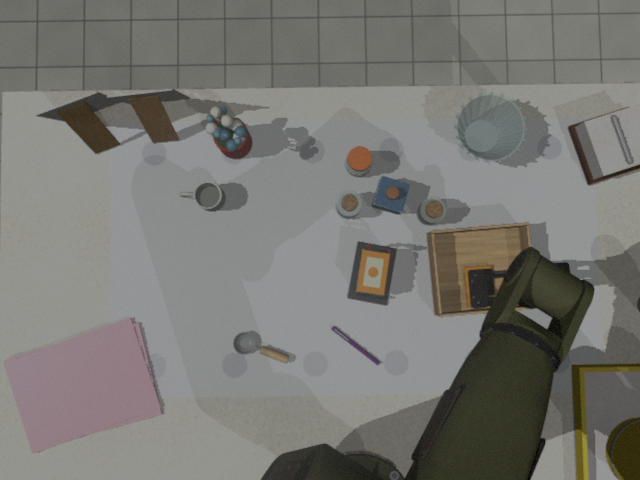

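```bash
cat >> h.py <<'E'
def knobs(c,guess,z=82,half=14):
    hsv=cv2.cvtColor(c['img'],cv2.COLOR_RGB2HSV)
    for g in guess:
        u=proj(c,[[g[0],g[1],z]])[0]; m=np.zeros((480,640),np.uint8)
        x,y=np.round(u).astype(int); k=(hsv[...,0]<20)&(hsv[...,1]>85); m[y-half:y+half,x-half:x+half]=k[y-half:y+half,x-half:x+half]
        n,l,st,ce=cv2.connectedComponentsWithStats(m); 
        if n<2: print(g,'none'); continue
        j=1+np.argmax(st[1:,4]); print(g,'px',np.round(ce[j],1),'A',st[j,4:],'bb',st[j,:4],'->',np.round(ray(c,ce[j],z)[:2],1))
E
python3 - <<'E'
from h import *
t=manip.camera('top'); knobs(t,[(656,-169),(674.6,13),(694,-80)])
s=manip.camera('side'); knobs(s,[(656,-169),(674.6,13),(694,-80)],half=16)
i=crop(t,330,170,133,100,6);o=(330,170)
for k,p in(('jar',(656,-169,0)),('jar',(674.7,13,0)),('canister',(694,-80,-.32))): overlay(i,t,k,p,0,6,o)
cv2.imwrite('pics/m1.png',i)
go(656,-169,130,-.5)
E
```

```text
(656, -169) px [434. 209.] A [163] bb [426 202  17  15] -> [ 656.4 -168.8]
(674.6, 13) px [350.9 204.2] A [64] bb [346 199  11  11] -> [669.5   8.1]
(694, -80) px [391.9 192.6] A [117] bb [386 187  13  12] -> [693.1 -79.8]
(656, -169) px [412.6 320.3] A [327] bb [403 309  21  22] -> [ 650.1 -177.8]
(674.6, 13) none
(694, -80) none
t26.6 at [ 490.7 -276.4  177.6] yaw 0.066 gap 79.8 F [ 0.1 -0.  -0.8] q6 -2.21
 delta tool [172.1  47.4  96.2] turn y 32.4
```

View pics/m1.png

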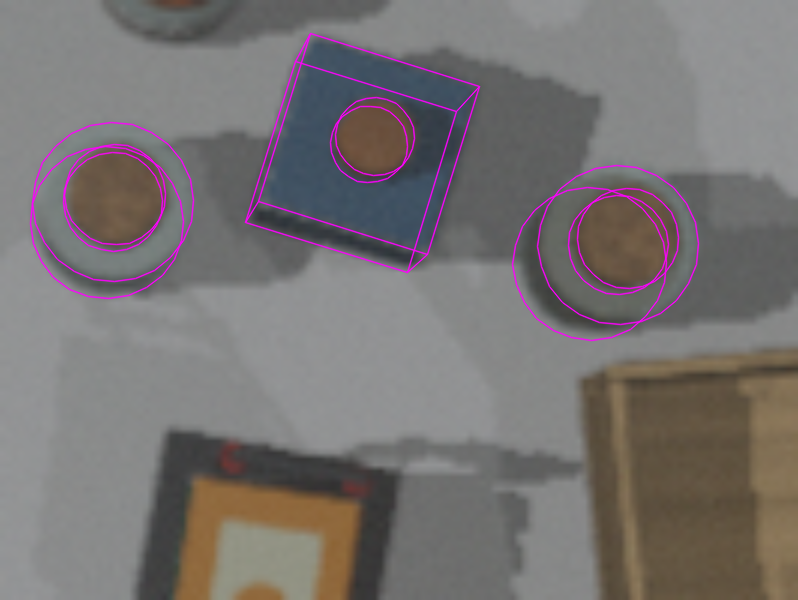

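```bash
python3 -m jog '[171,45,97,0,32,0, 171,45,97,0,32,0, 171,45,97,0,32,0, 171,45,97,0,32,0, 171,45,97,0,32,0, 171,45,97,0,32,0, 171,45,97,0,32,0, 171,45,97,0,32,0]' 64; python3 -c "
from h import *
go(655.5,-169.5,86,-.5)"
```

```text
clock: 27.3
eef_pos: [654.8, -168.8, 133.2]
eef_rot: [-1.571, 0.002, -0.492]
wrist_force: [-1.2, 0.2, 0.8]
finger_gap: 64.0
t27.3 at [ 654.8 -168.8  133.2] yaw -0.492 gap 64.0 F [-1.2  0.2  0.8] q6 -1.39
 delta tool [ 1.  47.2 -0.3] turn y 0.5
```

```bash
python3 -m jog '[1,20,0,0,0,0, 1,40,0,0,0,0, 1,46,0,0,0,0, 1,46,0,0,0,0]'; python3 -m jog '[0,0,0,0,0,0, 0,0,0,0,0,0, 0,0,0,0,0,0, 0,0,0,0,0,0, 0,0,0,0,0,0, 0,0,0,0,0,0]' 25 35; python3 -m jog '[0,-15,0,0,0,0, 0,-40,0,0,0,0, 0,-70,0,0,0,0, 0,-90,0,0,0,0, 0,-90,0,0,0,0]'; python3 -c "
from h import *
go(572.7,-203.1,176,-.5)"
```

```text
clock: 27.63
eef_pos: [654.9, -169.8, 86.9]
eef_rot: [-1.571, 0.003, -0.493]
wrist_force: [-0.4, 0.2, 0.5]
finger_gap: 64.1
clock: 28.13
eef_pos: [656.5, -169.3, 88.9]
eef_rot: [-1.571, -0.001, -0.493]
wrist_force: [-1.2, -1.7, 3.4]
finger_gap: 35.3
clock: 28.55
eef_pos: [657.6, -169.4, 183.1]
eef_rot: [-1.569, -0.007, -0.492]
wrist_force: [-0.0, 0.1, -0.4]
finger_gap: 35.3
t28.6 at [ 657.6 -169.4  183.1] yaw -0.492 gap 35.3 F [-0.   0.1 -0.4] q6 -1.38
 delta tool [-58.9   6.6 -69.9] turn y 0.4
```

```bash
python3 -m jog '[-59,0,-70,0,0,0, -59,0,-70,0,0,0, -59,0,-70,0,0,0, -59,0,-70,0,0,0, -59,0,-70,0,0,0]'
python3 - <<'E'
from h import *
go(572.7,-203.1,96,-.5)
t=manip.camera('top');s=manip.camera('side')
z=manip.read_state()['eef_pos'][2]-87; print(z)
i=crop(t,400,180,133,100,3);j=crop(s,330,260,200,200,2)
overlay(i,t,'jar',(572.7,-203.1,0),z,3,(400,180));overlay(j,s,'jar',(572.7,-203.1,0),z,2,(330,260));overlay(j,s,'crate',(526.5,-274.5,.0685),0,2,(330,260))
cv2.imwrite('pics/n1.png',np.hstack([i,j[:300]]))
E
```

```text
clock: 28.97
eef_pos: [571.3, -202.9, 177.8]
eef_rot: [-1.571, 0.0, -0.493]
wrist_force: [0.8, 0.3, -1.6]
finger_gap: 35.0
t29.0 at [ 571.3 -202.9  177.8] yaw -0.493 gap 35.0 F [ 0.8  0.3 -1.6] q6 -1.48
 delta tool [ 1.4 81.8  0.5] turn y 0.4
90.73475838949523
```

View pics/n1.png

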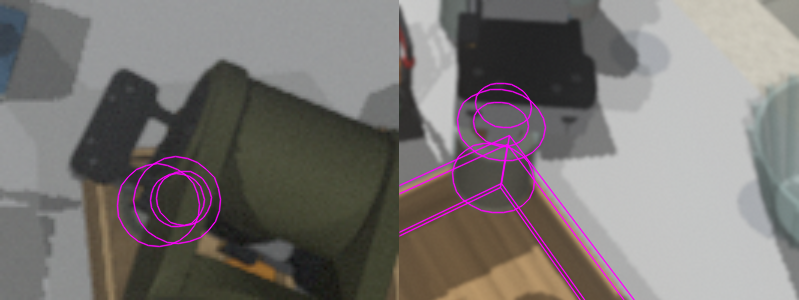

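```bash
python3 -c "
from h import *
go(572.7,-205,96,-.5)"; python3 -m jog '[2,15,-1,0,0,0, 2,15,-1,0,0,0, 2,40,-1,0,0,0, 2,60,-1,0,0,0, 2,75,-1,0,0,0, 2,77,-1,0,0,0]'; python3 -c "
from h import *
go(572.7,-205,94,-.5)"
```

```text
t29.1 at [ 572.  -202.4  177.7] yaw -0.492 gap 35.6 F [ 0.4  0.2 -2.1] q6 -1.48
 delta tool [ 1.8 81.7 -2. ] turn y 0.5
clock: 29.57
eef_pos: [571.8, -203.7, 98.2]
eef_rot: [-1.571, 0.005, -0.492]
wrist_force: [-0.4, 0.8, -1.9]
finger_gap: 35.6
t29.6 at [ 571.8 -203.7   98.2] yaw -0.492 gap 35.6 F [-0.4  0.8 -1.9] q6 -1.48
 delta tool [ 1.4  4.2 -0.7] turn y 0.5
```

```bash
python3 -m jog '[0,3,0,0,0,0, 0,5,0,0,0,0, 0,6,0,0,0,0, 0,6,0,0,0,0]'; python3 -m jog '[0,0,0,0,0,0, 0,0,0,0,0,0, 0,0,0,0,0,0]' 56; python3 -m jog '[0,-20,0,0,0,0, 0,-50,0,0,0,0, 0,-80,0,0,0,0, 0,-100,0,0,0,0]'
python3 - <<'E'
from h import *
t=manip.camera('top');s=manip.camera('side')
i=crop(t,330,170,200,150,2);j=crop(s,300,240,200,200,2)
overlay(i,t,'jar',(572.7,-205,0),6,2,(330,170));overlay(j,s,'jar',(572.7,-205,0),6,2,(300,240))
cv2.imwrite('pics/p1.png',np.hstack([i,j[:300]]))
for d in manip.masks_of('canister',t):
    if d['score']>.4: print(d['score'],d['xy'],fit('canister',[(t,d['pixels'].astype(np.float32))],(693.5,-80,-.32)))
for d in manip.masks_of('jar1',t):
    if d['score']>.4: print(d['score'],d['xy'])
knobs(t,[(693.5,-80),(673.5,12.5)])
go(693.5,-80,130,-.6)
E
```

```text
clock: 29.9
eef_pos: [572.8, -204.7, 95.9]
eef_rot: [-1.571, -0.001, -0.493]
wrist_force: [-0.6, 0.3, -2.6]
finger_gap: 35.5
clock: 30.15
eef_pos: [572.7, -204.8, 95.7]
eef_rot: [-1.571, -0.001, -0.493]
wrist_force: [-0.8, -0.1, 0.8]
finger_gap: 51.7
clock: 30.48
eef_pos: [572.9, -204.8, 198.5]
eef_rot: [-1.571, -0.003, -0.493]
wrist_force: [-0.4, -0.5, -0.2]
finger_gap: 56.0
0.76 [388.9, 196.4] (array([ 6.92874332e+02, -8.00557304e+01, -2.98708064e-01]), np.float64(0.9373217821121216))
0.77 [348.6, 203.5]
0.66 [439.1, 250.4]
(693.5, -80) px [391.8 192.5] A [114] bb [386 187  12  12] -> [693.2 -79.7]
(673.5, 12.5) px [350.2 201.7] A [116] bb [344 195  13  15] -> [675.1   9.7]
t30.7 at [ 572.4 -204.7  195.2] yaw -0.493 gap 56.1 F [-1.  -0.1 -0.3] q6 -1.48
 delta tool [ 47.7  65.3 167.1] turn y 6.1
```

View pics/p1.png

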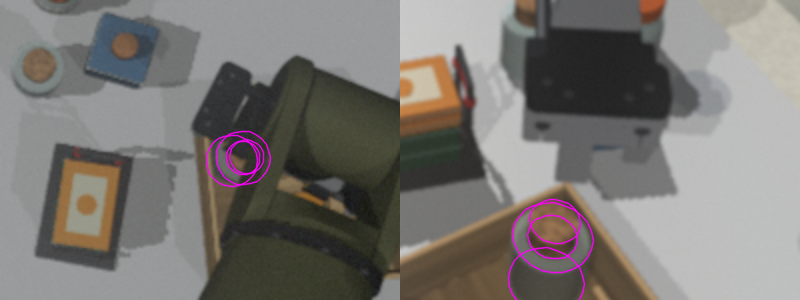

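```bash
python3 -m jog '[48,60,167,0,6,0, 48,60,167,0,6,0, 48,60,167,0,6,0, 48,60,167,0,6,0, 48,60,167,0,6,0, 48,60,167,0,6,0, 48,60,167,0,6,0]' 60; python3 -c "
from h import *
go(693.2,-79.9,87,-.6)"
```

```text
clock: 31.27
eef_pos: [693.2, -79.5, 132.9]
eef_rot: [-1.572, 0.003, -0.596]
wrist_force: [0.2, -1.2, 0.1]
finger_gap: 60.0
t31.3 at [693.2 -79.5 132.9] yaw -0.596 gap 60.0 F [ 0.2 -1.2  0.1] q6 -1.14
 delta tool [ 0.3 45.9 -0.2] turn y 0.2
```

```bash
python3 -m jog '[0,20,0,0,0,0, 0,40,0,0,0,0, 0,46,0,0,0,0, 0,46,0,0,0,0]'; python3 -m jog '[0,0,0,0,0,0, 0,0,0,0,0,0, 0,0,0,0,0,0, 0,0,0,0,0,0, 0,0,0,0,0,0, 0,0,0,0,0,0, 0,0,0,0,0,0]' 18 40; python3 -m jog '[0,-10,0,0,0,0, 0,-30,0,0,0,0, 0,-60,0,0,0,0, 0,-85,0,0,0,0, 0,-90,0,0,0,0, 0,-90,0,0,0,0]'; python3 -c "
from h import *
go(577.4,-271,180,-.23)"
```

```text
clock: 31.6
eef_pos: [692.4, -81.2, 87.5]
eef_rot: [-1.572, 0.003, -0.599]
wrist_force: [-0.7, -0.1, -0.0]
finger_gap: 60.0
clock: 32.18
eef_pos: [693.9, -80.5, 89.7]
eef_rot: [-1.571, -0.001, -0.597]
wrist_force: [-1.4, -2.1, 3.7]
finger_gap: 27.2
clock: 32.68
eef_pos: [694.2, -80.2, 180.9]
eef_rot: [-1.569, -0.003, -0.597]
wrist_force: [-0.0, 0.2, -3.5]
finger_gap: 26.8
t32.7 at [694.2 -80.2 180.9] yaw -0.597 gap 26.8 F [-0.   0.2 -3.5] q6 -1.14
 delta tool [  10.7    0.6 -223.5] turn y -21.0
```

```bash
python3 -m jog '[11,-25,-223,0,-21,0, 11,-25,-223,0,-21,0, 11,-25,-223,0,-21,0, 11,-25,-223,0,-21,0, 11,-25,-223,0,-21,0, 11,-25,-223,0,-21,0, 11,-25,-223,0,-21,0, 11,-25,-223,0,-21,0]'
python3 - <<'E'
from h import *
t=manip.camera('top');s=manip.camera('side')
go(577.4,-271,97,-.23)
z=manip.read_state()['eef_pos'][2]-89
P=(577.4,-271,.0685)
i=crop(t,400,180,133,100,3);j=crop(s,300,200,200,150,2)
j=crop(s,330,200,200,150,4)
overlay(j,s,'canister',P,z,4,(330,200));overlay(j,s,'jar',(572.7,-205,0),6,4,(330,200))
cv2.imwrite('pics/q1.png',j)
E
```

```text
clock: 33.35
eef_pos: [576.7, -271.1, 202.3]
eef_rot: [-1.57, 0.002, -0.232]
wrist_force: [0.6, 0.3, -3.1]
finger_gap: 27.2
t33.5 at [ 577.6 -269.7  202.7] yaw -0.230 gap 28.0 F [ 0.1  0.2 -3.3] q6 -1.84
 delta tool [  0.3 105.7  -1.4] turn y -0.0
```

View pics/q1.png

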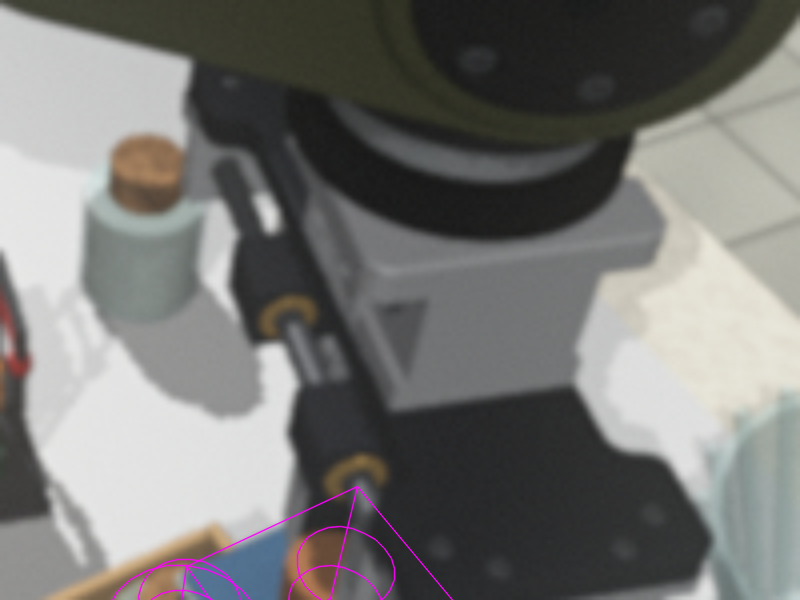

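Run:
```python
from h import *
s=manip.camera('side');t=manip.camera('top')
z=manip.read_state()['eef_pos'][2]-89
P=(577.4,-271,.0685)
j=crop(s,320,300,133,150,4)
overlay(j,s,'canister',P,z,4,(320,300));overlay(j,s,'jar',(572.7,-205,0),6,4,(320,300))
i=crop(t,410,190,66,100,6)[:600,:266]
cv2.imwrite('pics/q2.png',np.hstack([j[:600],i]))
```

```text
(no output)
```

View pics/q2.png

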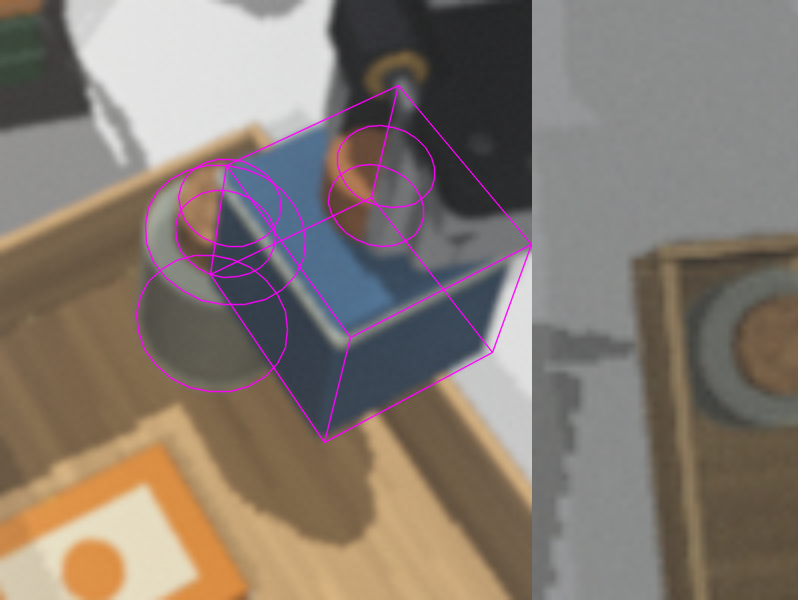

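```bash
python3 -m jog '[0,20,-2.5,0,0,0, 0,45,-2.5,0,0,0, 0,70,-2.5,0,0,0, 0,90,-2.5,0,0,0, 0,98,-2.5,0,0,0, 0,100,-2.5,0,0,0]';  python3 -c "
from h import *
go(577.4,-272.5,96.5,-.23)"
```

```text
clock: 34.05
eef_pos: [576.6, -272.2, 102.3]
eef_rot: [-1.57, 0.003, -0.23]
wrist_force: [-0.6, -0.3, -3.7]
finger_gap: 26.8
t34.0 at [ 576.6 -272.2  102.3] yaw -0.230 gap 26.8 F [-0.6 -0.3 -3.7] q6 -1.84
 delta tool [ 0.9  5.8 -0.2] turn y 0.0
```

```bash
python3 -m jog '[0,2,0,0,0,0, 0,4,0,0,0,0, 0,6,0,0,0,0, 0,6,0,0,0,0]'; python3 -m jog '[0,0,0,0,0,0, 0,0,0,0,0,0, 0,0,0,0,0,0]' 50; python3 -m jog '[0,-20,0,0,0,0, 0,-50,0,0,0,0, 0,-80,0,0,0,0, 0,-100,0,0,0,0]'
python3 - <<'E'
from h import *
t=manip.camera('top')
for d in manip.masks_of('jar1',t):
    if d['score']>.4: print(d['score'],d['xy'],fit('jar',[(t,d['pixels'].astype(np.float32))],(*ray(t,d['xy'],41)[:2],0)))
knobs(t,[(673.5,12.5)])
go(674,12.5,130,-.6)
s=manip.camera('side'); cv2.imwrite('pics/r1.png',crop(s,300,220,200,150,4))
cv2.imwrite('pics/r2.png',crop(t,320,140,200,150,4))
E
```

```text
clock: 34.38
eef_pos: [577.0, -273.3, 98.7]
eef_rot: [-1.571, -0.001, -0.231]
wrist_force: [0.3, -0.3, -3.1]
finger_gap: 26.9
clock: 34.63
eef_pos: [577.1, -273.4, 98.9]
eef_rot: [-1.571, -0.001, -0.231]
wrist_force: [0.6, -0.9, -0.9]
finger_gap: 43.7
clock: 34.97
eef_pos: [577.3, -273.5, 201.7]
eef_rot: [-1.572, -0.003, -0.231]
wrist_force: [0.5, 0.2, 0.5]
finger_gap: 50.1
0.93 [450.2, 247.4] (array([ 5.74278027e+02, -2.05609104e+02,  4.66926527e-02]), np.float64(0.9266560077667236))
0.65 [348.9, 201.4] (array([ 6.74152110e+02,  1.21362140e+01, -7.44278993e-02]), np.float64(0.9558197855949402))
(673.5, 12.5) px [350.6 204. ] A [34] bb [347 201  10   9] -> [670.1   8.7]
t35.1 at [ 578.  -273.9  202.8] yaw -0.231 gap 49.7 F [-0.4 -0.1  0.7] q6 -1.84
 delta tool [ 27.4  72.4 300.9] turn y 21.2
```

View pics/r1.png

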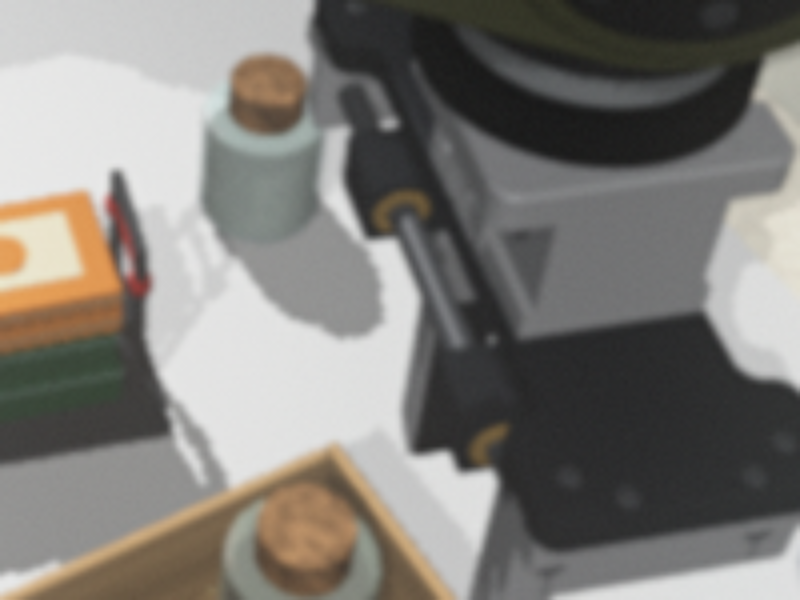

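View pics/r2.png

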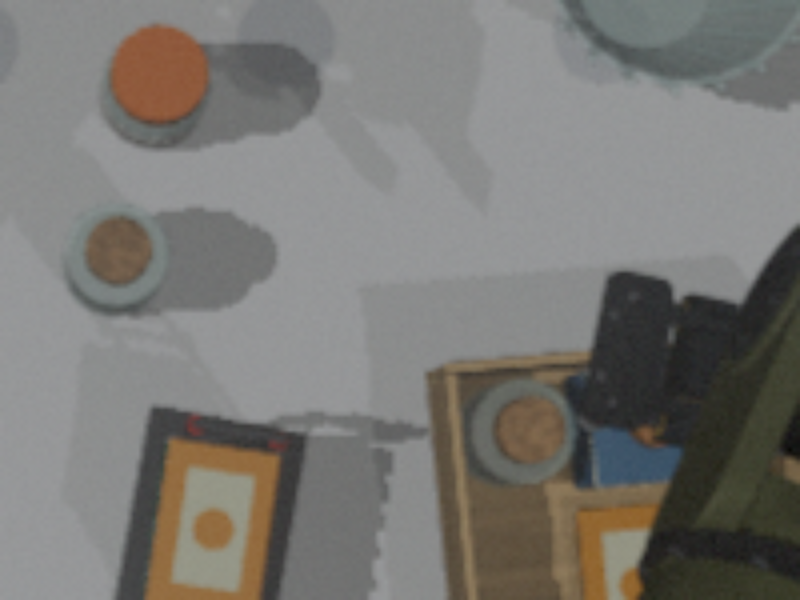

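```bash
python3 -m jog '[27,60,301,0,21,0, 27,60,301,0,21,0, 27,60,301,0,21,0, 27,60,301,0,21,0, 27,60,301,0,21,0, 27,60,301,0,21,0, 27,60,301,0,21,0, 27,60,301,0,21,0, 27,60,301,0,21,0, 27,60,301,0,21,0]' 64; python3 -c "
from h import *
go(674,12.3,87,-.6)
t=manip.camera('top');cv2.imwrite('pics/s1.png',crop(t,400,200,150,120,5))"
```

```text
clock: 35.95
eef_pos: [671.5, 14.4, 136.6]
eef_rot: [-1.572, 0.002, -0.596]
wrist_force: [0.3, -0.6, 0.3]
finger_gap: 64.1
t36.0 at [671.5  14.4 136.6] yaw -0.596 gap 64.1 F [ 0.3 -0.6  0.3] q6 -1.01
 delta tool [ 3.3 49.6 -0.3] turn y 0.3
```

View pics/s1.png

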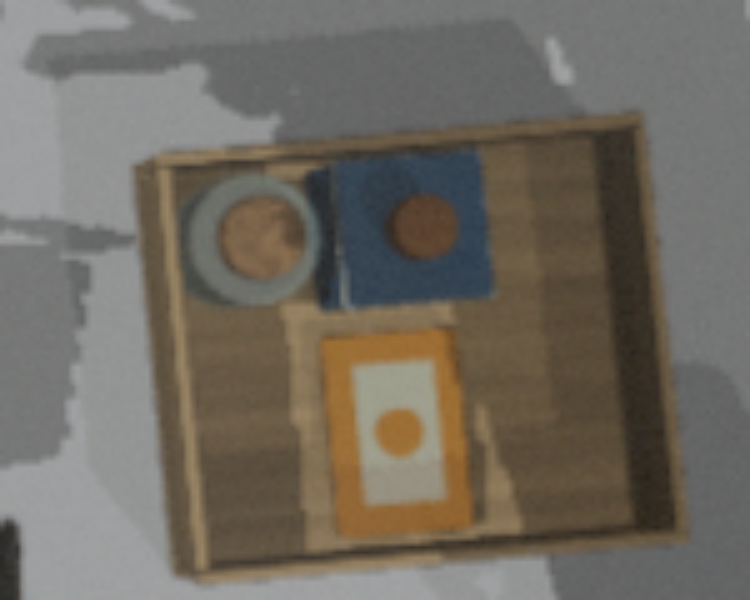

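Run:
```python
from h import *
t=manip.camera('top')
C=(526.5,-274.5,.0685)
def loc(p):
    c,s=np.cos(C[2]),np.sin(C[2]); d=np.array(p[:2])-C[:2]; return np.round([c*d[0]+s*d[1],-s*d[0]+c*d[1]],1)
ps=[]
for n,k,g in (('canister','canister',(577,-273,.07)),('jar1','jar',(573,-205,0)),('crate','crate',C),('slim1','slim',(491,-277,.07))):
    for d in manip.masks_of(n,t):
        if d['score']>.3 and abs(d['xy'][0]-480)<60 and abs(d['xy'][1]-270)<60:
            z=0 if k=='crate' else 6
            p,s=fit(k,[(t,d['pixels'].astype(np.float32))],g,z); print(n,d['score'],np.round(p,2),s,loc(p)); ps.append((k,p,z))
i=crop(t,400,200,150,120,5)
for k,p,z in ps: overlay(i,t,k,p,z,5,(400,200))
overlay(i,t,'jar',(582,-341,0),6,5,(400,200))
cv2.imwrite('pics/s2.png',i)
```

```text
canister 0.77 [ 5.7693e+02 -2.7226e+02  9.0000e-02] 0.9027014374732971 [50.5 -1.2]
jar1 0.91 [ 5.7491e+02 -2.0449e+02  1.2000e-01] 0.8512455224990845 [53.1 66.5]
crate 0.71 [ 5.2639e+02 -2.7492e+02  7.0000e-02] 0.6812521815299988 [-0.1 -0.4]
slim1 0.93 [ 4.8938e+02 -2.7521e+02  8.0000e-02] 0.9273252487182617 [-37.1   1.8]
```

View pics/s2.png

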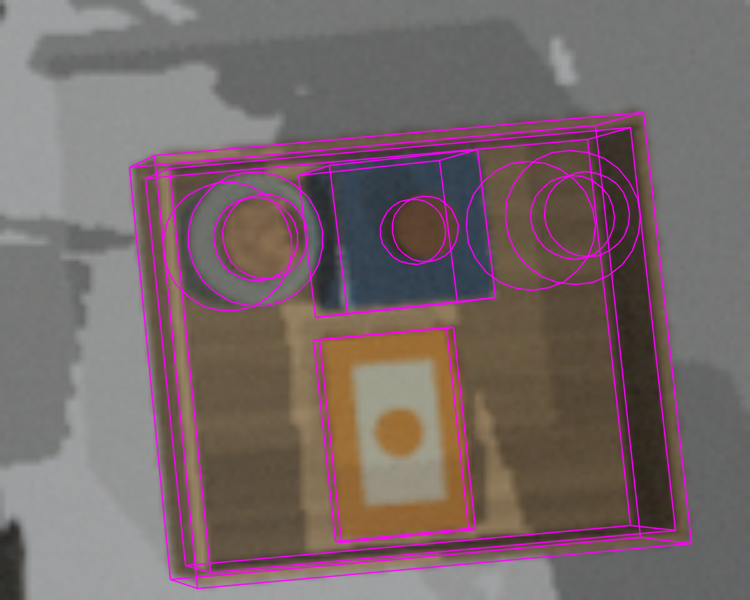

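```bash
python3 -m jog '[3,20,0,0,0,0, 3,40,0,0,0,0, 3,48,0,0,0,0, 3,49,0,0,0,0, 3,49,0,0,0,0]'; python3 -m jog '[0,0,0,0,0,0, 0,0,0,0,0,0, 0,0,0,0,0,0, 0,0,0,0,0,0, 0,0,0,0,0,0, 0,0,0,0,0,0]' 25 35; python3 -m jog '[0,-15,0,0,0,0, 0,-40,0,0,0,0, 0,-70,0,0,0,0, 0,-100,0,0,0,0, 0,-115,0,0,0,0, 0,-115,0,0,0,0]'; python3 -c "
from h import *
go(582,-338.3,205,-.6)"
```

```text
clock: 36.67
eef_pos: [674.4, 11.6, 89.4]
eef_rot: [-1.571, 0.0, -0.598]
wrist_force: [0.3, -0.5, 0.1]
finger_gap: 63.8
clock: 37.17
eef_pos: [674.6, 11.8, 89.6]
eef_rot: [-1.571, -0.001, -0.597]
wrist_force: [-0.8, -0.9, 1.7]
finger_gap: 35.6
clock: 37.67
eef_pos: [675.5, 12.0, 208.2]
eef_rot: [-1.568, -0.005, -0.597]
wrist_force: [0.8, -0.6, -1.5]
finger_gap: 35.4
t37.7 at [675.5  12.  208.2] yaw -0.597 gap 35.4 F [ 0.8 -0.6 -1.5] q6 -1.01
 delta tool [ 119.6    2.7 -342.2] turn y 0.2
```

```bash
python3 -m jog '[120,0,-342,0,0,0, 120,0,-342,0,0,0, 120,0,-342,0,0,0, 120,0,-342,0,0,0, 120,0,-342,0,0,0, 120,0,-342,0,0,0, 120,0,-342,0,0,0, 120,0,-342,0,0,0, 120,0,-342,0,0,0, 120,0,-342,0,0,0]'
python3 - <<'E'
from h import *
go(582,-338.3,98,-.6)
s=manip.camera('side'); z=manip.read_state()['eef_pos'][2]-89
j=crop(s,330,260,200,150,4)
overlay(j,s,'jar',(582,-338.3,0),z,4,(330,260)); overlay(j,s,'jar',(582,-338.3,0),6,4,(330,260))
cv2.imwrite('pics/u1.png',j)
E
```

```text
clock: 38.5
eef_pos: [578.7, -343.4, 201.7]
eef_rot: [-1.572, 0.003, -0.602]
wrist_force: [-0.3, 0.6, -1.5]
finger_gap: 35.1
t38.5 at [ 578.7 -343.4  201.7] yaw -0.602 gap 35.1 F [-0.3  0.6 -1.5] q6 -1.56
 delta tool [1.000e-01 1.037e+02 6.200e+00] turn y -0.1
```

View pics/u1.png

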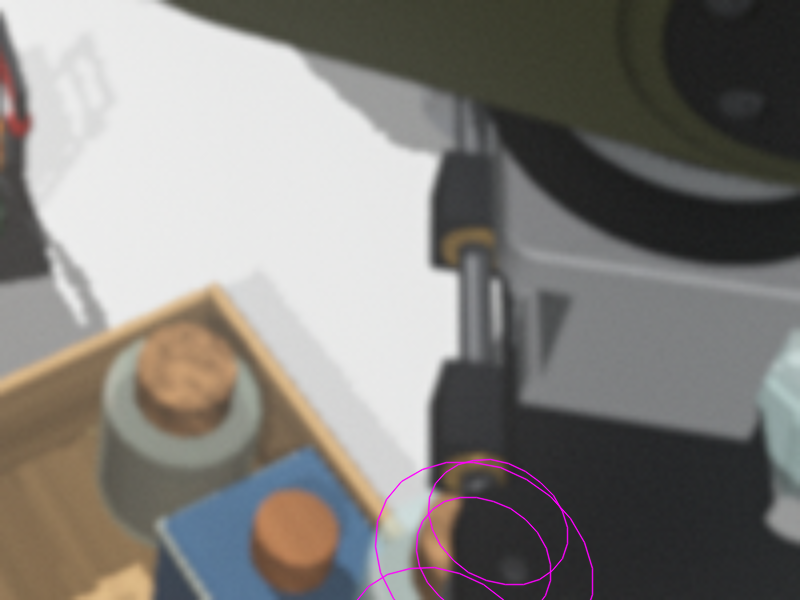

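```bash
python3 -m jog '[0,20,0,0,0,0, 0,40,0,0,0,0, 0,40,0,0,0,0, 0,40,0,0,0,0]';python3 -c "
from h import *
go(582,-338.3,98,-.6)"
```

```text
clock: 38.88
eef_pos: [581.1, -337.2, 162.7]
eef_rot: [-1.571, 0.003, -0.596]
wrist_force: [0.4, 0.1, -0.7]
finger_gap: 35.4
t38.9 at [ 581.1 -337.2  162.7] yaw -0.596 gap 35.4 F [ 0.4  0.1 -0.7] q6 -1.55
 delta tool [ 1.6 64.7 -0.4] turn y 0.2
```

```bash
python3 -m jog '[1,10,0,0,0,0, 1,20,0,0,0,0, 1,25,0,0,0,0, 1,25,0,0,0,0]';python3 - <<'E'
from h import *
go(582,-338.3,98,-.6)
s=manip.camera('side'); z=manip.read_state()['eef_pos'][2]-89
j=crop(s,330,290,200,150,4)
overlay(j,s,'jar',(582,-338.3,0),z,4,(330,290))
overlay(j,s,'crate',(526.5,-274.5,.0685),0,4,(330,290))
cv2.imwrite('pics/u2.png',j)
E
```

```text
clock: 39.22
eef_pos: [581.7, -338.5, 137.6]
eef_rot: [-1.571, 0.002, -0.597]
wrist_force: [-0.5, 0.4, -2.1]
finger_gap: 34.6
t39.2 at [ 581.7 -338.5  137.6] yaw -0.597 gap 34.6 F [-0.5  0.4 -2.1] q6 -1.55
 delta tool [ 0.2 39.6  0.3] turn y 0.2
```

View pics/u2.png

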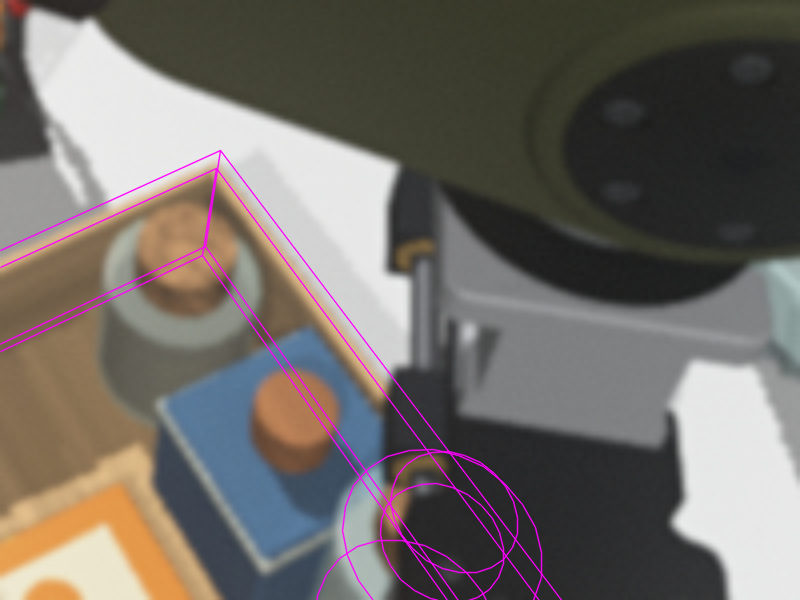

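```bash
python3 -m jog '[0,12,0,0,0,0, 0,25,0,0,0,0, 0,33,0,0,0,0, 0,36,0,0,0,0, 0,36,0,0,0,0]';python3 -c "
from h import *
go(582,-338.3,97,-.6)"
```

```text
clock: 39.68
eef_pos: [581.7, -338.6, 101.7]
eef_rot: [-1.571, 0.002, -0.597]
wrist_force: [0.4, 0.1, -2.9]
finger_gap: 35.1
t39.7 at [ 581.7 -338.6  101.7] yaw -0.597 gap 35.1 F [ 0.4  0.1 -2.9] q6 -1.56
 delta tool [0.1 4.7 0.4] turn y 0.2
```

```bash
python3 -m jog '[0,2,0,0,0,0, 0,4,0,0,0,0, 0,5,0,0,0,0, 0,5,0,0,0,0]'; python3 -m jog '[0,0,0,0,0,0, 0,0,0,0,0,0, 0,0,0,0,0,0]' 54; python3 -m jog '[0,-20,0,0,0,0, 0,-50,0,0,0,0, 0,-80,0,0,0,0, 0,-120,0,0,0,0, 0,-160,0,0,0,0]'; python3 -m jog '[-40,0,150,0,0,0, -80,0,150,0,0,0, -120,0,150,0,0,0, -150,0,150,0,0,0, -180,0,200,0,0,0, -180,0,200,0,0,0, -180,0,220,0,0,0, -180,0,250,0,0,0]'; python3 -m jog '[0,0,150,0,0,0, 0,0,150,0,0,0, 0,0,150,0,0,0, 0,0,150,0,0,0]';python3 - <<'E'
from h import *
go(400,0,300)
t=manip.camera('top');s=manip.camera('side')
cv2.imwrite('pics/v1.png',crop(t,320,140,220,180,3));cv2.imwrite('pics/v2.png',crop(s,220,220,250,260,3)[:600])
cv2.imwrite('pics/v3.png',s['img'][:,:,::-1])
E
```

```text
clock: 40.02
eef_pos: [582.2, -338.9, 98.2]
eef_rot: [-1.571, -0.0, -0.597]
wrist_force: [0.2, 0.9, -1.6]
finger_gap: 35.6
clock: 40.27
eef_pos: [582.3, -339.0, 98.6]
eef_rot: [-1.571, -0.001, -0.597]
wrist_force: [0.4, 0.8, 0.9]
finger_gap: 51.7
clock: 40.68
eef_pos: [581.8, -338.7, 259.8]
eef_rot: [-1.571, 0.001, -0.597]
wrist_force: [1.6, 0.3, 0.9]
finger_gap: 53.9
clock: 41.35
eef_pos: [572.8, -27.8, 259.7]
eef_rot: [-1.57, -0.001, -0.596]
wrist_force: [2.1, -0.2, 0.2]
finger_gap: 54.2
clock: 41.68
eef_pos: [659.4, 96.6, 258.1]
eef_rot: [-1.57, -0.0, -0.595]
wrist_force: [0.4, -0.9, 0.2]
finger_gap: 54.0
t41.7 at [659.4  96.6 258.1] yaw -0.595 gap 54.0 F [ 0.4 -0.9  0.2] q6 -0.89
 delta tool [-160.6  -42.  -225.4] turn y 0.0
```

View pics/v1.png

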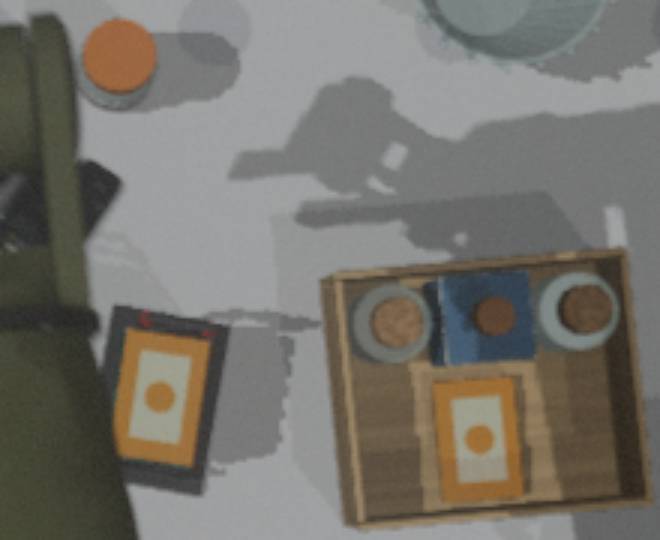

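View pics/v2.png

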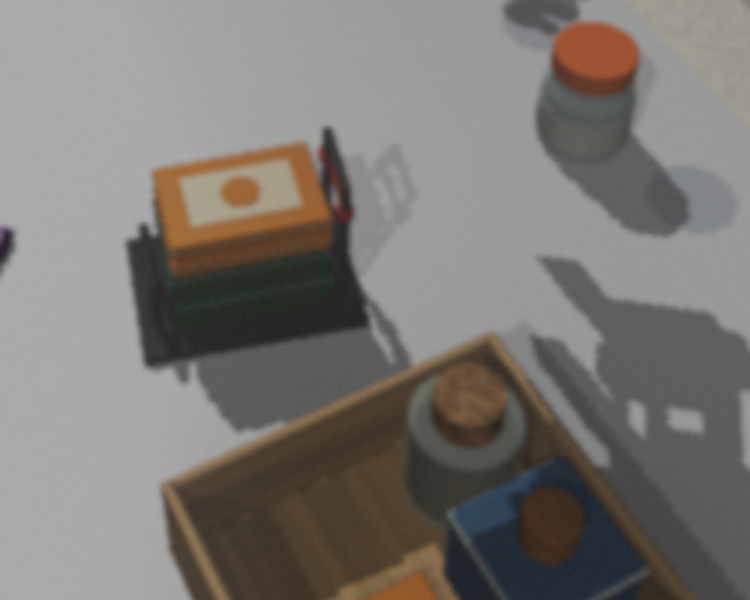

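Run:
```python
from h import *
t=manip.camera('top');s=manip.camera('side')
i=crop(t,320,190,220,130,3.6);o=(320,190)
for k,p,z in(('jar',(574,-205,0),6),('jar',(582.2,-339,0),6),('canister',(577,-272.5,.08),6),('slim',(490,-276,.075),6),('slim',(523,-38,-.17),66),('rack',(523,-38,-.17),0)):
    overlay(i,t,k,p,z,3.6,o)
cv2.imwrite('pics/w1.png',i)
for d in manip.masks_of('slim1',t):
    if d['score']>.3:
        r=np.hypot(*(np.array(d['xy'])-[372,271])); 
        print(d['score'],d['xy'], fit('slim',[(t,d['pixels'].astype(np.float32))],(523,-38,-.17) if r<20 else (490,-276,.07),66 if r<20 else 6))
for n in('jar1','cup','creamer','thick1'):
    for d in manip.masks_of(n,t): print(n,round(d['score'],2),np.round(d['xy']))
```

```text
0.91 [375.1, 270.1] (array([ 5.24092618e+02, -3.51941439e+01, -1.63108637e-01]), np.float64(0.9499465227127075))
0.88 [477.1, 288.5] (array([ 4.89508480e+02, -2.74702278e+02,  5.39916855e-02]), np.float64(0.9592592716217041))
0.46 [387.0, 261.0] (array([ 5.37591556e+02, -5.26969943e+01, -1.01600397e-01]), np.float64(0.2214796543121338))
jar1 0.67 [448. 250.]
jar1 0.65 [510. 244.]
cup 0.78 [208. 198.]
creamer 0.79 [359. 163.]
```

View pics/w1.png

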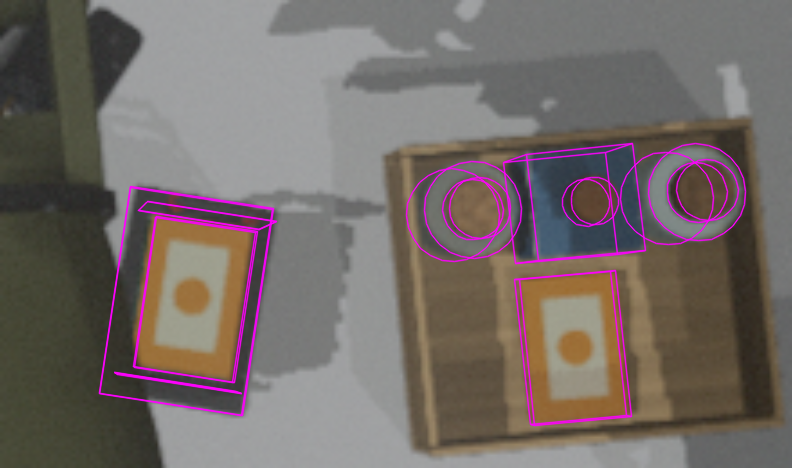

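View pics/v3.png

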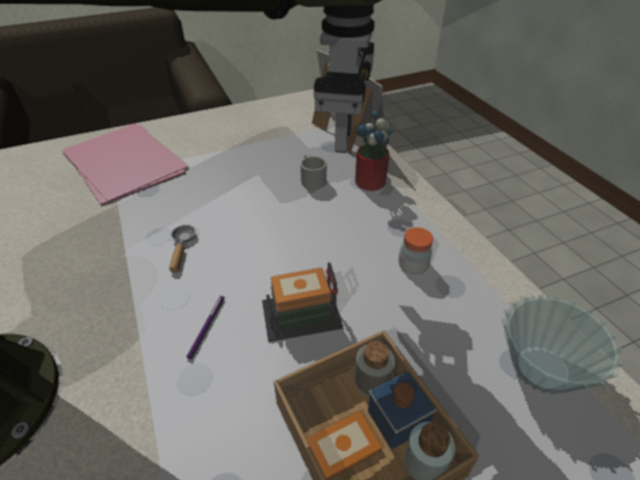

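Both jars, the canister and the spare tin are in the crate. The pile stands square and level with the tape, and the cup and creamer haven't moved. I'm handing it in.

```bash
python3 -c "
from cell import manip
print(manip.sign_off())"
```

```text
the job is handed in; nothing more can be done
None
```

The job is done and handed in at about 42 s on the robot's clock. There were five tins on the table: two thick and three slim. I piled thick, thick, slim, slim in the rack, which comes to 72 mm, level with the red mark. The third slim tin lies flat in the crate, beside both sugar jars and the canister in a row.

One jar was knocked about 27 mm aside partway through, so I found it again before picking it up. No grip loss showed in the finger-gap readings.

**What the last pictures showed:**
- **Rack:** the top tin is about 1–3 mm from the rack's centre and about 0.01 rad off its x axis. The pile height follows from the tin thicknesses and looks level with the tape in the side view; I did not measure it separately.
- **Crate:** the jars and canister stand upright on the floor and the tin lies flat.
- **Cup and creamer:** they are where they were at the start.
- **Arm:** clear of everything.

**What disagreed:** the side camera sat 1–3 mm off the top camera throughout, roughly what its calibration allows. One of the last network detections, a second "slim tin" at the rack with a score of 0.46, did not match the picture, so I ignored it.

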